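Square up a cell stack on the stacking nest

ROBOT

A 7-joint arm with a two-finger parallel gripper is mounted at the origin on the work surface. World frame = base frame: x ahead of the robot, y to its left, z up, the work surface at z = 0. Lengths are in m, angles in degrees, forces in N, time in s.
With the tool pointing down it reaches from about 0.425 to 0.875 m from the base axis. Payload 8.4 kg.
Tool frame: the origin (TCP) lies midway between the tips of the shut fingers; the grasp point (between the pads) lies 19 mm behind it; z points along the fingers, y is the line along which they close (so a half turn about z gives the same grasp; the last joint's range is limited). The gripper opens to 87 mm and grips with 3 to 60 N. Pads are 19 mm wide; open, the fingers measure 117 mm over their backs; the gripper's body (75 mm by 190 mm) begins 51 mm behind the grasp point.
Start: joints at [-69.569, 19.091, 2.286, 83.961, -0.768, 76.965, -3.352], TCP at [0.286, 0.584, 0.223] pointing down, gripper open.
Joint ranges: [-147.57, 147.57], [-21.85, 119.76], [-74.77, 79.35], [14.55, 137.4], [-85.83, 265.84], [4.83, 119.75], [-152.11, 152.11]. Speed limits (degrees/s): [127.2, 127.2, 159.86, 159.86, 180, 180, 180].

INTERFACE

Orientations are given as a 3x3 rotation matrix whose columns are the frame's x, y, z axes.
In Python, from rig import observe, vision, job gives the robot as it stands.
- The arm moves only by the shell command python3 -m inch 'ROWS' [OPENING] [FORCE]. ROWS is JSON, a list of rows, each a list of 6 numbers: the shift along the world's x, y, z in m, then the turn, a rotation vector about the world's x, y, z in rad. In form: [[x, y, z, ax, ay, az], ...]. A call has 1 to 20 rows; each row is the pose to reach, as a shift and turn from the pose commanded when the call began; what a row does not reach only later rows make up. A row lasts 1/8 s, in which the tool goes at most 62.5 mm and 10.7 degrees, less where a joint would pass 70% of its speed; a pose out of reach is approached as far as the arm can. A call with a gripper value outside its range is refused whole. OPENING is the opening, from 0 (shut) to 1 (fully open), set as the call begins (- or left out, the last holds). The fingers move at their own pace and stop on an object; FORCE is the grip in N (left out, the last holds). Time passes only in rows, so rows that repeat a pose let the fingers close. It gives the time, the measured TCP pose, the force, the opening and the grip force at its end, in the units of the state.
- observe(): the state, without advancing time (a new reading comes with each control period).
- vision.read_camera(name): name is "scene" or "top" or "wrist"; returns a dict with "image" (480x640x3 uint8, red, green, blue), "fx", "fy", "cx", "cy" (pixels), "distortion" ([k1, k2, p1, p2, k3] as OpenCV has them; the pictures are not rectified), "cam_to_world" (4x4, takes a point from camera to world coordinates). Camera axes: x right, y down, z forward; pixel columns grow to the right and rows downward; lengths in m; the calibration is good to about 2 mm. A picture is of the moment at which its call begins. There is no depth.
- job.job_done(): hands the job in; it is judged then, once.
The state is a dict: "clock": time; "q": joint angles; "joint_velocities": joint speeds; "joint_efforts": joint torques, N m; "tcp_pos": TCP position; "eef_rot": TCP orientation; "force": force on the tool from outside, world axes, zero at the start; "wrist_torque": the same for the moment, N m; "opening": opening from 0.0 (shut) to 1.0 (fully open); "grasp_force": force on a finger pad.
Only numpy, scipy, OpenCV 4.12 (cv2) and the standard library are available. Lean on these libraries where they do the work, as an engineer would, in place of code of your own. Each camera call takes 0.05 s, during which the arm holds its last target. There are 200 camera calls.

TASK

Tap the free edges of the crooked stack of four plates on the raised stacking nest until it lies flush against both green fences, and lay the orange end plate gently on top, handle up and long side along long side, so that in the end all five plates are flush with both fences and stand free. Do not drop the end plate, and do not disturb the wash bottle, the meter and the screwdriver.

Things in the scene. Friction and masses are not known exactly. Their poses are not given: they have to be found in the camera images.
- nest: Fixed stacking nest, z up. Origin: on the bench, below the centre of a flush stack (a flush plate has x = y = 0 and parallel axes in this frame). Aluminium pedestal, flat top 40 mm high, spanning x -28 to +40, y -34 to +60 mm, so flush plates overhang it 12 mm at -x and 26 mm at -y. Steel foot 10 mm high: x -35 to +55, y -57 to +83 mm. The -x and -y sides are open.
- far_fence (a point): Middle of the top edge of the inner face of the nest's far green fence: at x +40, y 0, z 66 mm in the nest's frame. The fence is 12 mm thick and 110 mm long along the nest's y; its top is 66 mm above the bench.
- side_fence (a point): Middle of the top edge of the inner face of the nest's side green fence: at x 0, y +60, z 66 mm in the nest's frame. The fence is 12 mm thick and 70 mm long along the nest's x; its top is 66 mm above the bench.
- plate_1: Dark graphite-filled plastic plate, 80 mm (its x) x 120 mm (its y) x 5 mm thick, 65 g; number 1 from the bottom of the stack (its underside is 40 mm above the bench). Origin: centre of its underside, z up. At the start it sits crooked on the nest, 6 to 16 mm short of each fence and turned by up to 0.06 rad.
- plate_2: Pale blue plastic plate, 80 mm (its x) x 120 mm (its y) x 5 mm thick, 65 g; number 2 from the bottom of the stack (its underside is 45 mm above the bench). Origin: centre of its underside, z up. At the start it sits crooked on the nest, 6 to 16 mm short of each fence and turned by up to 0.06 rad.
- plate_3: Dark graphite-filled plastic plate, 80 mm (its x) x 120 mm (its y) x 5 mm thick, 65 g; number 3 from the bottom of the stack (its underside is 50 mm above the bench). Origin: centre of its underside, z up. At the start it sits crooked on the nest, 6 to 16 mm short of each fence and turned by up to 0.06 rad.
- plate_4: Pale blue plastic plate, 80 mm (its x) x 120 mm (its y) x 5 mm thick, 65 g; number 4 from the bottom of the stack (its underside is 55 mm above the bench). Origin: centre of its underside, z up. At the start it sits crooked on the nest, 6 to 16 mm short of each fence and turned by up to 0.06 rad.
- end_plate: Orange end plate, 80 mm (its x) x 120 mm (its y) x 8 mm thick, about 150 g, lying on the bench at the start, with a black handle bar on the middle of its top: 22 mm wide (x), 60 mm long (y), 24 mm high, its top 32 mm above the plate's underside. Origin: centre of the underside, z up. Either way round is right. On the stack its underside is 60 mm above the bench.
- wash_bottle: Bystander: standing white wash bottle, yellow band, red cap and thin bent red spout, 56 mm diameter, 165 mm high. Origin: centre of its underside.
- meter: Bystander: grey hand meter lying flat, 130 x 75 x 32 mm, green display, black dial. Origin: centre of its underside.
- screwdriver: Bystander: screwdriver lying flat, 180 mm long along its x. Origin: under its middle.
There are look-alikes about, which are no part of the job. What is shaped like the plate_3 but red is not meant.

How it is judged:
By the outcome, as a careful person would: the job done as asked, in the order asked, and still so for the second after the job is handed in, with the robot touching nothing.
It also fails if it takes over 72 s, if anything falls off the work surface, if the arm or the gripper's body presses on something with over 40 N, if the wrist force passes 120 N, or if a joint passes its speed limit or range.

## Working session

There is one attempt and no reset: what is moved stays moved. The work goes in short steps, Python scripts to look and compute and a shell command to move; the robot and the scene stay as the last step left them, time stands still between calls to the robot, and variables do not carry over. Pictures are saved under pics/ and viewed, at most 10 in all, crops included, and the job is handed in when it is done.

```bash
ls; mkdir -p pics
cat > h.py <<'E'
import numpy as np,cv2
from rig import observe,vision,job
def cam(n,save=None):
    c=vision.read_camera(n)
    if save: cv2.imwrite(save,c["image"][:,:,::-1])
    return c
def K(c): return np.array([[c["fx"],0,c["cx"]],[0,c["fy"],c["cy"]],[0,0,1]])
def ray(c,uv):
    p=cv2.undistortPoints(np.array(uv,float).reshape(-1,1,2),K(c),np.array(c["distortion"])).reshape(-1,2)
    T=np.array(c["cam_to_world"]); d=np.c_[p,np.ones(len(p))]@T[:3,:3].T
    return T[:3,3],d
def onz(c,uv,z):
    o,d=ray(c,uv); return o+d*((z-o[2])/d[:,2])[:,None]
def tri(c1,uv1,c2,uv2):
    o1,d1=ray(c1,uv1);o2,d2=ray(c2,uv2);out=[]
    for a,b in zip(d1,d2):
        s=np.linalg.lstsq(np.c_[a,-b],o2-o1,rcond=None)[0]
        p,q=o1+s[0]*a,o2+s[1]*b; out.append(np.r_[(p+q)/2,np.linalg.norm(p-q)])
    return np.array(out)
def proj(c,P):
    T=np.linalg.inv(np.array(c["cam_to_world"]))
    return cv2.projectPoints(np.array(P,float),cv2.Rodrigues(T[:3,:3])[0],T[:3,3],K(c),np.array(c["distortion"]))[0].reshape(-1,2)
E
python3 - <<'E'
from h import *
import pickle
d={n:cam(n,f"pics/{n}0.png") for n in("scene","top")}
pickle.dump(d,open("c0.pkl","wb"))
for c in d.values(): print(np.round(c["cam_to_world"],3),c["fx"])
s=observe();print(s["clock"],s["force"],s["opening"])
E
```

```text
pics
[[ 0.813  0.488 -0.317  0.861]
 [ 0.582 -0.692  0.427 -0.371]
 [-0.011 -0.532 -0.847  0.858]
 [ 0.     0.     0.     1.   ]] 479.8547106031288
[[-0.091 -0.968  0.233  0.295]
 [-0.996  0.089 -0.02   0.011]
 [-0.002 -0.234 -0.972  1.236]
 [ 0.     0.     0.     1.   ]] 624.1772085990581
0.1 [0.00978833 0.23012122 1.20482981] 0.9981899468227474
```

View pics/scene0.png

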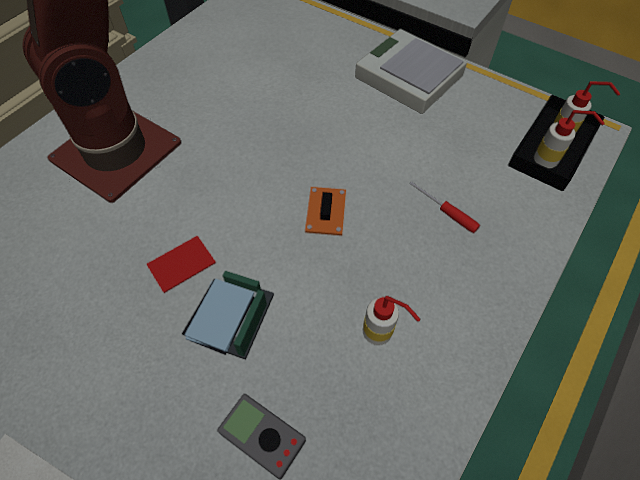

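View pics/top0.png

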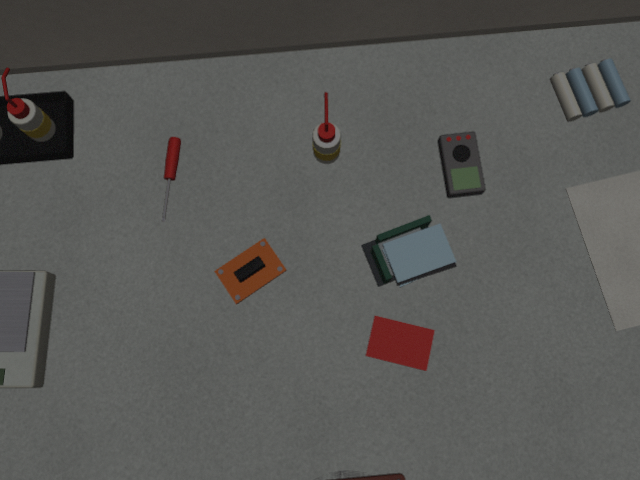

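The scene view shows the nest at about (230,315), the orange plate at (326,210) and the red look-alike at (180,262). In the top view they are at (412,250), (250,270) and (400,343). Next I'll crop the nest in both views, and the orange plate too.

Run:
```python
from h import *
import pickle
d=pickle.load(open("c0.pkl","rb"))
a=d["scene"]["image"][262:362,178:278];b=d["top"]["image"][205:305,360:460]
im=np.hstack([cv2.resize(x,(400,400),interpolation=cv2.INTER_CUBIC) for x in(a,b)])
cv2.imwrite("pics/crop0.png",np.clip(im[:,:,::-1].astype(float)*1.5,0,255))
def quad(c,m):
    cs=cv2.findContours(m.astype(np.uint8),cv2.RETR_EXTERNAL,cv2.CHAIN_APPROX_NONE)[0]
    k=max(cs,key=cv2.contourArea);h=cv2.convexHull(k)
    return cv2.approxPolyDP(h,5,True).reshape(-1,2),cv2.contourArea(k)
for n in d:
    c=d[n];h=cv2.cvtColor(c["image"],cv2.COLOR_RGB2HSV);H,S,V=[h[...,i].astype(int) for i in range(3)]
    for nm,m,z in(("orange",(H>5)&(H<18)&(S>150),.008),("blue",(H>95)&(H<115)&(S>50)&(V>100),.06),("red",(H<4)&(S>150)&(V>90),.005),("green",(H>60)&(H<90)&(S>80)&(V<110),.066)):
        mm=np.zeros_like(m); mm[180:370,140:480]=m[180:370,140:480]
        q,A=quad(c,mm); P=onz(c,q,z); print(n,nm,A,q.tolist(),P[:,:2].round(4).tolist(),"sides",np.linalg.norm(P-np.roll(P,1,0),axis=1).round(3))
```

```text
scene orange 1527.0 [[311, 187], [345, 190], [341, 234], [306, 231]] [[0.4602, 0.1746], [0.5275, 0.2115], [0.5853, 0.1085], [0.5205, 0.0721]] sides [0.119 0.077 0.118 0.074]
scene blue 2702.5 [[215, 279], [253, 292], [226, 350], [185, 335]] [[0.4648, -0.1407], [0.5403, -0.1203], [0.5724, -0.2334], [0.4956, -0.2547]] sides [0.118 0.078 0.118 0.08 ]
scene red 1865.0 [[197, 236], [214, 262], [163, 291], [147, 263]] [[0.3376, -0.0698], [0.4096, -0.0965], [0.3709, -0.2048], [0.2982, -0.1782]] sides [0.115 0.077 0.115 0.077]
scene green 1107.0 [[225, 271], [258, 281], [266, 303], [243, 355], [234, 344]] [[0.4719, -0.1188], [0.536, -0.0993], [0.5758, -0.1257], [0.604, -0.2243], [0.5788, -0.2183]] sides [0.146 0.067 0.048 0.103 0.026]
top orange 2241.5 [[264, 239], [285, 270], [236, 303], [215, 271]] [[0.5824, 0.1095], [0.5154, 0.0722], [0.4586, 0.1733], [0.5262, 0.2112]] sides [0.116 0.077 0.116 0.077]
top blue 0.0 [[395, 272]] [[0.4829, -0.139]] sides [0.]
top red 2394.0 [[375, 316], [433, 330], [425, 369], [367, 355]] [[0.4085, -0.0966], [0.3711, -0.2063], [0.2989, -0.1812], [0.3353, -0.0729]] sides [0.077 0.116 0.077 0.114]
top green 302.5 [[429, 216], [424, 227], [377, 237]] [[0.5851, -0.2168], [0.5642, -0.2043], [0.5528, -0.1118]] sides [0.11  0.024 0.093][ WARN:0@0.594] global loadsave.cpp:1063 imwrite_ Unsupported depth image for selected encoder is fallbacked to CV_8U.
```

View pics/crop0.png

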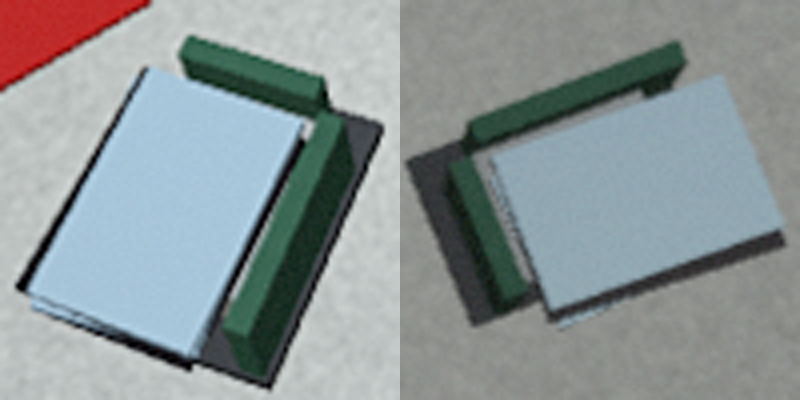

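Scene-view crop: the stack is crooked and there are visible gaps to the fences. The far fence's inner top edge runs from about (257,290) to (234,343). In the top view, the fences lie above and to the left of the plates. Next I'll check the tool yaw and the wrist camera mounting, then go look from close by.

Run:
```python
from h import *
s=observe();R=np.array(s["eef_rot"]);print(R.round(3),s["tcp_pos"])
c=cam("wrist");T=np.array(c["cam_to_world"]);print((R.T@(T[:3,3]-s["tcp_pos"])).round(4),(R.T@T[:3,:3]).round(3),c["fx"])
```

```text
[[-0.898  0.44  -0.001]
 [ 0.44   0.898 -0.001]
 [-0.    -0.001 -1.   ]] [0.2859593  0.58324329 0.22175344]
[ 0.0779  0.0002 -0.1621] [[-0.001 -0.959 -0.283]
 [ 1.    -0.001 -0.   ]
 [-0.    -0.283  0.959]] 381.14416652087925
```

```bash
python3 -m inch '[[0.03,-0.05,0,0,0,0],[0.06,-0.1,0,0,0,0],[0.09,-0.15,0,0,0,0],[0.12,-0.2,0,0,0,0],[0.15,-0.25,0,0,0,0],[0.18,-0.3,0,0,0,0],[0.21,-0.355,0,0,0,0],[0.24,-0.41,0,0,0,0],[0.272,-0.46,0,0,0,0],[0.272,-0.46,0,0,0,0],[0.272,-0.46,0,0,0,0]]'
python3 - <<'E'
from h import *
import pickle
c=cam("wrist","pics/w1.png");s=observe();pickle.dump(c,open("w1.pkl","wb"));print(s["clock"],s["tcp_pos"],s["force"])
E
python3 -m inch '[[0,-0.05,0,0,0,0.1],[0,-0.1,0,0,0,0.24],[0,-0.15,0,0,0,0.38],[0,-0.2,0,0,0,0.52],[0,-0.25,0,0,0,0.66],[0.007,-0.285,-0.02,0,0,0.724],[0.007,-0.287,-0.02,0,0,0.724],[0.007,-0.287,-0.02,0,0,0.724],[0.007,-0.287,-0.02,0,0,0.724]]'
python3 - <<'E'
from h import *
import pickle
c=cam("wrist","pics/w2.png");s=observe();pickle.dump(c,open("w2.pkl","wb"));print(s["clock"],s["tcp_pos"],s["force"])
E
```

```text
clock: 1.52
tcp_pos: [0.5579, 0.1238, 0.2222]
eef_rot: [[-0.898, 0.441, -0.001], [0.441, 0.898, 0.0], [0.001, -0.0, -1.0]]
force: [-0.0, -0.1, -0.0]
opening: 1.0
grasp_force: 0.0
1.575 [0.55760229 0.12468367 0.22224209] [0.75459605 0.53020823 0.69929645]
clock: 2.7
tcp_pos: [0.5657, -0.1613, 0.203]
eef_rot: [[-0.964, -0.267, 0.001], [-0.267, 0.964, 0.001], [-0.001, 0.0, -1.0]]
force: [1.2, 0.3, -0.2]
opening: 0.999
grasp_force: 0.0
2.75 [ 0.56561592 -0.16152688  0.20299429] [-0.12242818 -0.13452816  0.88915163]
```

View pics/w2.png

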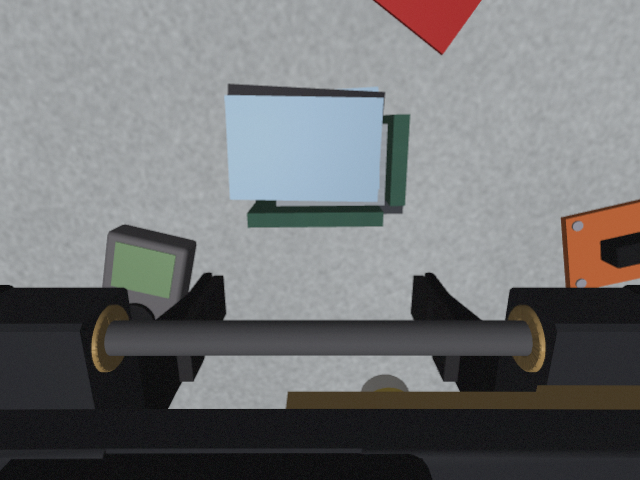

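The wrist view shows the nest's far fence top around u 248–383, v 213–227 and the side fence top around u 388–409, v 115–206. Next I'll fit the fence tops, and the orange plate in two views.

```bash
cat > m.py <<'E'
from h import *
import pickle
c=pickle.load(open("w2.pkl","rb"));h=cv2.cvtColor(c["image"],cv2.COLOR_RGB2HSV);H,S,V=[h[...,i].astype(int) for i in range(3)]
g=(H>60)&(H<90)&(S>60); g[:70]=0;g[245:]=0;g[:,:215]=0;g[:,430:]=0
print("V pct",np.percentile(V[g],[5,20,40,60,80,95]))
thr=cv2.threshold(V[g].astype(np.uint8),0,255,cv2.THRESH_OTSU)[0];print(thr)
m=(g&(V>thr)).astype(np.uint8)
for k in cv2.findContours(m,cv2.RETR_EXTERNAL,cv2.CHAIN_APPROX_NONE)[0]:
    if cv2.contourArea(k)<150: continue
    r=cv2.boxPoints(cv2.minAreaRect(k)); P=onz(c,r,.066); print(r.round(1).tolist(),P[:,:2].round(4).tolist(),np.linalg.norm(P-np.roll(P,1,0),axis=1).round(4))
d=pickle.load(open("c0.pkl","rb"));w1=pickle.load(open("w1.pkl","rb"))
def quads(c,lo,hi,box):
    h=cv2.cvtColor(c["image"],cv2.COLOR_RGB2HSV);m=cv2.inRange(h,lo,hi);z=np.zeros_like(m);a,b,e,f=box;z[b:f,a:e]=m[b:f,a:e]
    k=max(cv2.findContours(z,cv2.RETR_EXTERNAL,cv2.CHAIN_APPROX_NONE)[0],key=cv2.contourArea)
    return cv2.approxPolyDP(cv2.convexHull(k),6,True).reshape(-1,2).astype(float)
o,b_=(5,140,60),(18,255,255)
qw=quads(w1,o,b_,(0,0,640,480));print("w1 orange",qw.tolist(),onz(w1,qw,.008)[:,:2].round(4).tolist())
qt=quads(d["top"],o,b_,(180,200,330,340));qs=quads(d["scene"],o,b_,(280,160,380,260))
if len(qw)==4:
    for n,c2,q in(("top",d["top"],qt),("scene",d["scene"],qs)):
        A=onz(w1,qw,.008);B=onz(c2,q,.008);q2=[q[np.argmin(np.linalg.norm(B-a,axis=1))] for a in A]
        print(n,tri(w1,qw,c2,q2).round(4).tolist())
E
python3 m.py
```

```text
V pct [42. 45. 86. 87. 88. 90.]
66.0
[[247.8000030517578, 213.0], [382.0, 211.3000030517578], [382.20001220703125, 225.0], [248.0, 226.8000030517578]] [[0.5747, -0.2172], [0.5445, -0.1135], [0.5554, -0.1097], [0.5859, -0.2145]] [0.0115 0.108  0.0115 0.1092]
[[388.70001220703125, 204.89999389648438], [393.79998779296875, 114.19999694824219], [409.0, 115.0], [404.0, 205.8000030517578]] [[0.5381, -0.1099], [0.4713, -0.1283], [0.4688, -0.1171], [0.5355, -0.0979]] [0.0122 0.0693 0.0115 0.0694]
w1 orange [[321.0, 80.0], [388.0, 131.0], [318.0, 228.0], [254.0, 185.0]] [[0.457, 0.1767], [0.5259, 0.2141], [0.5826, 0.1118], [0.5148, 0.0744]]
top [[0.4578, 0.1749, 0.0093, 0.0037], [0.5263, 0.2129, 0.0063, 0.0029], [0.5875, 0.1092, -0.0129, 0.0007], [0.5159, 0.0727, 0.0018, 0.0013]]
scene [[0.4573, 0.1773, 0.0031, 0.0016], [0.5261, 0.2145, 0.0039, 0.0006], [0.5838, 0.1112, 0.0033, 0.0001], [0.5156, 0.0741, 0.0052, 0.0013]]
```

View pics/w1.png

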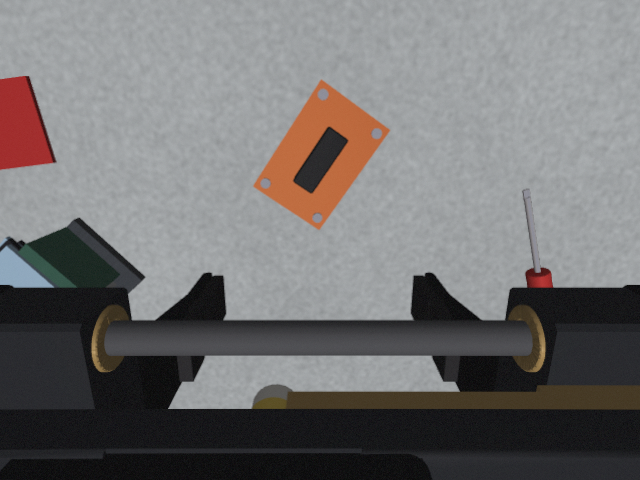

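The fences fit the given sizes: tops 110 × 12 and 70 × 12 at 66 mm. The two independent origin estimates agree within 0.5 mm, giving nest origin (0.521, -0.177) with yaw 16°. The w1 view shows the whole orange plate at (320,155), and the scene/wrist pair puts it at bench level. Now for the first push along nest +x, fingers spread along nest y.

```bash
python3 -m inch '[[-0.06,-0.018,0,0,0,0.009],[-0.1255,-0.037,0,0,0,0.009],[-0.1255,-0.037,-0.06,0,0,0.009],[-0.1255,-0.037,-0.12,0,0,0.009],[-0.1255,-0.037,-0.166,0,0,0.009],[-0.1255,-0.037,-0.166,0,0,0.009],[-0.1255,-0.037,-0.166,0,0,0.009]]' 0.8
python3 -m inch '[[0.0038,0.0011,0,0,0,0],[0.0077,0.0022,0,0,0,0],[0.0115,0.0033,0,0,0,0],[0.0154,0.0044,0,0,0,0],[0.0192,0.0055,0,0,0,0],[0.0221,0.0063,0,0,0,0],[0.025,0.0072,0,0,0,0],[0.0279,0.008,0,0,0,0],[0.0298,0.0086,0,0,0,0],[0.0298,0.0086,0,0,0,0]]'
python3 - <<'E'
from h import *
s=observe();p=np.array(s["tcp_pos"])-[.5212,-.1766,0];R=np.array([[.9613,.2756],[-.2756,.9613]]);print(R@p[:2],p[2],R@np.array(s["force"])[:2])
E
```

```text
clock: 3.62
tcp_pos: [0.4409, -0.2005, 0.0383]
eef_rot: [[-0.962, -0.274, 0.002], [-0.274, 0.962, -0.001], [-0.002, -0.001, -1.0]]
force: [-0.2, 0.2, 1.5]
opening: 0.797
grasp_force: 0.0
clock: 4.88
tcp_pos: [0.4685, -0.192, 0.0363]
eef_rot: [[-0.962, -0.273, -0.002], [-0.273, 0.962, 0.0], [0.002, 0.001, -1.0]]
force: [-6.0, -1.9, 4.0]
opening: 0.8
grasp_force: 3.0
[-0.05492627 -0.00030447] 0.036312929749527934 [-6.31901726 -0.16435831]
```

```bash
cat > st.py <<'E'
from h import *
def st():
    L=[observe()]
    p=np.array(L[0]["tcp_pos"])-[.5212,-.1766,0];R=np.array([[.9613,.2756],[-.2756,.9613]])
    f=np.array(L[0]["force"]);print("nest tcp",(R@p[:2]*1e3).round(1),"z",round(p[2]*1e3,1),"F",(R@f[:2]).round(1),f[2].round(1),"t",L[0]["clock"])
if __name__=="__main__": st()
E
python3 -m inch '[[0.001,0.0003,0,0,0,0],[0.001,0.0003,0,0,0,0]]'; python3 st.py
python3 -m inch '[[0.001,0.0003,0,0,0,0],[0.001,0.0003,0,0,0,0]]'; python3 st.py
python3 -c "
from h import *;cam('top','pics/t2.png');c=cam('scene','pics/s2.png')
a=c['image'][262:362,178:278];t=cam('top')['image'][205:305,360:460]
cv2.imwrite('pics/crop2.png',np.hstack([cv2.resize(x,(400,400),interpolation=cv2.INTER_CUBIC) for x in(a,t)])[:,:,::-1])"
```

```text
clock: 5.12
tcp_pos: [0.4686, -0.192, 0.0362]
eef_rot: [[-0.962, -0.273, -0.003], [-0.273, 0.962, 0.0], [0.003, 0.001, -1.0]]
force: [-9.7, -2.0, 6.6]
opening: 0.8
grasp_force: 4.8
nest tcp [-54.8  -0.3] z 36.2 F [-9.8  0.7] 6.6 t 5.125
clock: 5.38
tcp_pos: [0.4687, -0.192, 0.0361]
eef_rot: [[-0.962, -0.272, -0.005], [-0.272, 0.962, 0.0], [0.004, 0.002, -1.0]]
force: [-12.5, -1.5, 9.5]
opening: 0.805
grasp_force: 6.5
nest tcp [-54.7  -0.3] z 36.1 F [-12.4   2. ] 9.5 t 5.375
```

View pics/crop2.png

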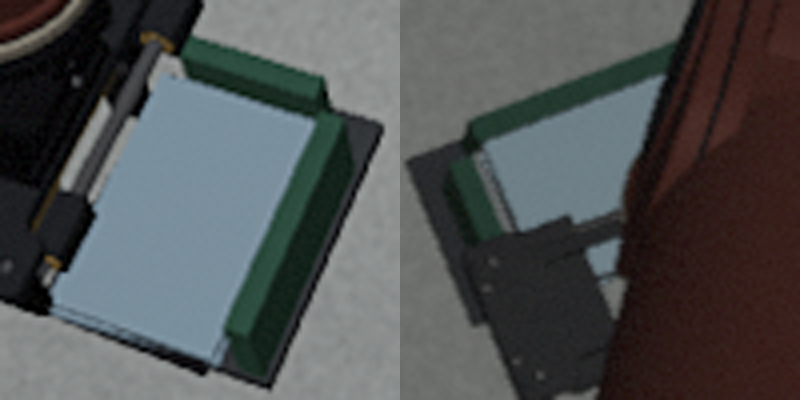

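The picture shows the plates flush along the far fence, and the push resists with no further motion at TCP nest x = -54.8. Next I'll back off, turn 90°, and push along +y.

```bash
python3 -m inch '[[-0.012,-0.0035,0,0,0,0],[-0.024,-0.007,0,0,0,0],[-0.024,-0.007,0.05,0,0,0],[-0.024,-0.007,0.09,0,0,-0.15],[0.01,-0.03,0.09,0,0,-0.33],[0.04,-0.06,0.09,0,0,-0.51],[0.0788,-0.0866,0.09,0,0,-0.69],[0.0788,-0.0866,0.09,0,0,-0.87],[0.0788,-0.0866,0.09,0,0,-1.05],[0.0788,-0.0866,0.09,0,0,-1.23],[0.0788,-0.0866,0.09,0,0,-1.41],[0.0788,-0.0866,0.09,0,0,-1.5708],[0.0788,-0.0866,0.045,0,0,-1.5708],[0.0788,-0.0866,0,0,0,-1.5708],[0.0788,-0.0866,0,0,0,-1.5708],[0.0788,-0.0866,0,0,0,-1.5708]]' 0.5; python3 st.py
python3 -m inch '[[-0.0011,0.0038,0,0,0,0],[-0.0022,0.0077,0,0,0,0],[-0.0033,0.0115,0,0,0,0],[-0.0044,0.0154,0,0,0,0],[-0.0055,0.0192,0,0,0,0],[-0.0063,0.0221,0,0,0,0],[-0.0072,0.025,0,0,0,0],[-0.008,0.0279,0,0,0,0],[-0.008,0.0279,0,0,0,0]]'; python3 st.py
```

```text
clock: 7.52
tcp_pos: [0.5508, -0.2785, 0.0382]
eef_rot: [[-0.273, 0.962, 0.002], [0.962, 0.273, -0.001], [-0.001, 0.001, -1.0]]
force: [0.2, 0.0, 1.2]
opening: 0.5
grasp_force: 0.0
nest tcp [   0.4 -106.2] z 38.2 F [ 0.2 -0. ] 1.2 t 7.525
clock: 8.65
tcp_pos: [0.5422, -0.2497, 0.0366]
eef_rot: [[-0.274, 0.962, -0.0], [0.962, 0.274, 0.0], [0.0, -0.0, -1.0]]
force: [-0.3, -0.2, -0.5]
opening: 0.498
grasp_force: 0.0
nest tcp [  0. -76.] z 36.6 F [-0.3 -0.1] -0.5 t 8.65
```

```bash
python3 -m inch '[[-0.0006,0.0019,0,0,0,0],[-0.0006,0.0019,0,0,0,0]]'; python3 st.py
python3 -m inch '[[-0.0006,0.0019,0,0,0,0],[-0.0006,0.0019,0,0,0,0]]'; python3 st.py
python3 -m inch '[[-0.0006,0.0019,0,0,0,0],[-0.0006,0.0019,0,0,0,0]]'; python3 st.py
```

```text
clock: 8.9
tcp_pos: [0.5413, -0.2488, 0.0366]
eef_rot: [[-0.273, 0.962, -0.0], [0.962, 0.273, -0.001], [-0.001, -0.0, -1.0]]
force: [0.0, -3.6, -1.6]
opening: 0.501
grasp_force: 2.0
nest tcp [ -0.6 -75. ] z 36.6 F [-1.  -3.5] -1.6 t 8.9
clock: 9.15
tcp_pos: [0.5403, -0.2483, 0.0368]
eef_rot: [[-0.272, 0.962, -0.0], [0.962, 0.272, -0.003], [-0.003, -0.001, -1.0]]
force: [-1.3, -8.8, 0.0]
opening: 0.501
grasp_force: 3.8
nest tcp [ -1.4 -74.2] z 36.8 F [-3.7 -8.1] 0.0 t 9.15
clock: 9.4
tcp_pos: [0.5395, -0.2479, 0.037]
eef_rot: [[-0.272, 0.962, 0.0], [0.962, 0.272, -0.005], [-0.004, -0.001, -1.0]]
force: [-2.8, -11.7, -1.3]
opening: 0.505
grasp_force: 5.7
nest tcp [ -2.1 -73.5] z 37.0 F [ -5.9 -10.5] -1.3 t 9.4
```

```bash
python3 -m inch '[[0.004,-0.012,0,0,0,0],[0.007,-0.024,0,0,0,0],[0.007,-0.024,0.06,0,0,0],[0.007,-0.024,0.12,0,0,0],[0.007,-0.024,0.13,0,0,0],[0.007,-0.024,0.13,0,0,0]]'; python3 st.py
python3 - <<'E'
from h import *
import pickle
c=cam("wrist","pics/w3.png");pickle.dump(c,open("w3.pkl","wb"))
q=proj(c,[[.5212,-.1766,.06]])[0];u,v=(q-[80,75]).astype(int).clip(0)
im=c["image"][v:v+150,u:u+160];cv2.imwrite("pics/crop3.png",cv2.resize(im,None,fx=4.5,fy=4,interpolation=cv2.INTER_CUBIC)[:,:,::-1]);print(q,u,v)
s=cam("scene");pickle.dump(s,open("s3.pkl","wb"))
E
```

```text
clock: 10.15
tcp_pos: [0.5478, -0.2681, 0.1667]
eef_rot: [[-0.274, 0.962, 0.001], [0.962, 0.274, 0.0], [0.0, 0.001, -1.0]]
force: [-0.4, 0.0, -0.5]
opening: 0.498
grasp_force: 0.0
nest tcp [  0.4 -95.3] z 166.7 F [-0.4  0.1] -0.5 t 10.15
[316.881586    93.44416558] 236 18
```

View pics/crop3.png

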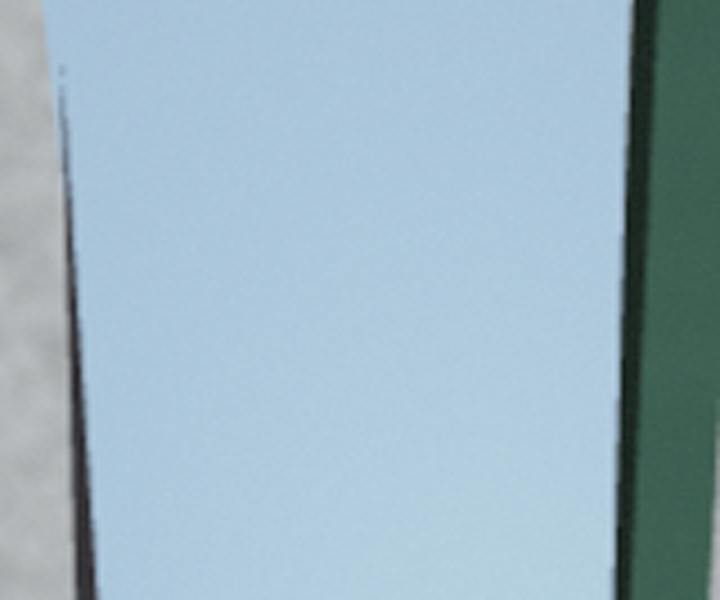

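The crop shows the top plate parallel to the far fence. A thin dark wedge sticks out on the -x side near the -y end, at crop (85,560), so one dark plate got turned. I'll push in x again.

```bash
python3 -m inch '[[-0.02,0.01,0,0,0,0.17],[-0.04,0.02,0,0,0,0.35],[-0.06,0.035,0,0,0,0.53],[-0.08,0.05,0,0,0,0.71],[-0.0982,0.0706,0,0,0,0.89],[-0.0982,0.0706,0,0,0,1.07],[-0.0982,0.0706,0,0,0,1.25],[-0.0982,0.0706,-0.03,0,0,1.43],[-0.0982,0.0706,-0.08,0,0,1.5708],[-0.0982,0.0706,-0.13,0,0,1.5708],[-0.0982,0.0706,-0.13,0,0,1.5708],[-0.0944,0.0717,-0.13,0,0,1.5708],[-0.0905,0.0728,-0.13,0,0,1.5708],[-0.0867,0.0739,-0.13,0,0,1.5708],[-0.0838,0.0747,-0.13,0,0,1.5708],[-0.0809,0.0755,-0.13,0,0,1.5708],[-0.0795,0.0759,-0.13,0,0,1.5708],[-0.0795,0.0759,-0.13,0,0,1.5708]]' 0.8; python3 st.py
python3 -m inch '[[0.001,0.0003,0,0,0,0],[0.001,0.0003,0,0,0,0]]'; python3 st.py
python3 -m inch '[[0.001,0.0003,0,0,0,0],[0.001,0.0003,0,0,0,0]]'; python3 st.py
```

```text
clock: 12.5
tcp_pos: [0.4676, -0.1924, 0.0364]
eef_rot: [[-0.962, -0.273, -0.001], [-0.273, 0.962, -0.0], [0.001, 0.0, -1.0]]
force: [-3.0, -0.7, 1.8]
opening: 0.798
grasp_force: 1.4
nest tcp [-55.9  -0.5] z 36.4 F [-3.1  0.1] 1.8 t 12.5
clock: 12.75
tcp_pos: [0.4685, -0.1921, 0.0364]
eef_rot: [[-0.962, -0.273, -0.001], [-0.273, 0.962, -0.0], [0.001, 0.0, -1.0]]
force: [-4.4, -1.4, 2.1]
opening: 0.799
grasp_force: 2.4
nest tcp [-55.   -0.4] z 36.4 F [-4.6 -0.1] 2.1 t 12.75
clock: 13.0
tcp_pos: [0.4686, -0.1921, 0.0363]
eef_rot: [[-0.962, -0.273, -0.002], [-0.273, 0.962, 0.0], [0.002, 0.001, -1.0]]
force: [-8.0, -2.0, 5.5]
opening: 0.806
grasp_force: 4.2
nest tcp [-54.8  -0.4] z 36.3 F [-8.2  0.3] 5.5 t 13.0
```

```bash
python3 -m inch '[[-0.012,-0.0035,0,0,0,0],[-0.024,-0.007,0,0,0,0],[-0.024,-0.007,0.05,0,0,0],[-0.024,-0.007,0.09,0,0,-0.15],[0.01,-0.03,0.09,0,0,-0.33],[0.04,-0.055,0.09,0,0,-0.51],[0.0834,-0.0676,0.09,0,0,-0.69],[0.0834,-0.0676,0.09,0,0,-0.87],[0.0834,-0.0676,0.09,0,0,-1.05],[0.0834,-0.0676,0.09,0,0,-1.23],[0.0834,-0.0676,0.09,0,0,-1.41],[0.0834,-0.0676,0.09,0,0,-1.5708],[0.0834,-0.0676,0.045,0,0,-1.5708],[0.0834,-0.0676,0,0,0,-1.5708],[0.0834,-0.0676,0,0,0,-1.5708],[0.0825,-0.0647,0,0,0,-1.5708],[0.0817,-0.0618,0,0,0,-1.5708],[0.0808,-0.0589,0,0,0,-1.5708],[0.08,-0.056,0,0,0,-1.5708],[0.08,-0.056,0,0,0,-1.5708]]' 0.5; python3 st.py
python3 -m inch '[[-0.0003,0.001,0,0,0,0],[-0.0003,0.001,0,0,0,0]]'; python3 st.py
python3 -m inch '[[-0.0003,0.001,0,0,0,0],[-0.0003,0.001,0,0,0,0]]'; python3 st.py
```

```text
clock: 15.5
tcp_pos: [0.5501, -0.2473, 0.0367]
eef_rot: [[-0.274, 0.962, 0.0], [0.962, 0.274, 0.0], [0.0, 0.0, -1.0]]
force: [-0.0, -0.0, 0.0]
opening: 0.5
grasp_force: 0.0
nest tcp [  8.3 -75.9] z 36.7 F [-0. -0.] 0.0 t 15.5
clock: 15.75
tcp_pos: [0.5496, -0.2467, 0.0365]
eef_rot: [[-0.274, 0.962, -0.0], [0.962, 0.274, -0.0], [0.0, -0.0, -1.0]]
force: [-0.8, 0.0, 0.9]
opening: 0.501
grasp_force: 0.0
nest tcp [  8.  -75.2] z 36.5 F [-0.7  0.2] 0.9 t 15.75
clock: 16.0
tcp_pos: [0.5493, -0.2456, 0.0365]
eef_rot: [[-0.274, 0.962, -0.0], [0.962, 0.274, 0.0], [0.0, -0.0, -1.0]]
force: [-0.5, 0.0, 0.4]
opening: 0.499
grasp_force: 0.0
nest tcp [  8.  -74.1] z 36.5 F [-0.4  0.1] 0.4 t 16.0
```

```bash
python3 -m inch '[[-0.0003,0.001,0,0,0,0],[-0.0003,0.001,0,0,0,0]]'; python3 st.py
python3 -m inch '[[-0.0003,0.001,0,0,0,0],[-0.0003,0.001,0,0,0,0]]'; python3 st.py
python3 -m inch '[[-0.0003,0.001,0,0,0,0],[-0.0003,0.001,0,0,0,0]]'; python3 st.py
```

```text
clock: 16.25
tcp_pos: [0.5491, -0.2451, 0.0366]
eef_rot: [[-0.273, 0.962, 0.0], [0.962, 0.273, -0.001], [-0.001, 0.0, -1.0]]
force: [0.5, -1.7, -0.8]
opening: 0.503
grasp_force: 1.1
nest tcp [  7.9 -73.5] z 36.6 F [ 0.  -1.8] -0.8 t 16.25
clock: 16.5
tcp_pos: [0.5489, -0.2448, 0.0369]
eef_rot: [[-0.273, 0.962, 0.001], [0.962, 0.273, -0.002], [-0.002, 0.0, -1.0]]
force: [1.8, -4.8, -1.4]
opening: 0.499
grasp_force: 2.6
nest tcp [  7.9 -73.2] z 36.9 F [ 0.4 -5.1] -1.4 t 16.5
clock: 16.75
tcp_pos: [0.5488, -0.2447, 0.0371]
eef_rot: [[-0.273, 0.962, 0.002], [0.962, 0.273, -0.003], [-0.003, 0.001, -1.0]]
force: [2.0, -7.7, -1.2]
opening: 0.504
grasp_force: 3.8
nest tcp [  7.8 -73.1] z 37.1 F [-0.2 -8. ] -1.2 t 16.75
```

```bash
python3 -m inch '[[0.002,-0.007,0,0,0,0],[0.004,-0.014,0,0,0,0],[0.004,-0.014,0.06,0,0,0],[0.004,-0.014,0.12,0,0,0],[-0.011,0.009,0.183,0,0,0],[-0.011,0.009,0.183,0,0,0],[-0.011,0.009,0.183,0,0,0]]'; python3 st.py
python3 - <<'E'
from h import *
import pickle
c=cam("wrist","pics/w4.png");pickle.dump(c,open("w4.pkl","wb"))
q=proj(c,[[.5212,-.1766,.06]])[0];u,v=(q-[100,110]).astype(int).clip(0)
im=c["image"][v:v+200,u:u+200];s=cam("scene");pickle.dump(s,open("s4.pkl","wb"))
cv2.imwrite("pics/crop4.png",np.hstack([cv2.resize(im,(500,500),interpolation=cv2.INTER_CUBIC),cv2.resize(s["image"][262:362,178:238],(300,500),interpolation=cv2.INTER_CUBIC)])[:,:,::-1]);print(q,u,v)
E
```

```text
clock: 17.62
tcp_pos: [0.5376, -0.2332, 0.2195]
eef_rot: [[-0.275, 0.962, 0.0], [0.962, 0.275, 0.001], [0.001, 0.001, -1.0]]
force: [0.1, -0.4, 0.5]
opening: 0.5
grasp_force: 0.0
nest tcp [  0.2 -59. ] z 219.5 F [-0.  -0.4] 0.5 t 17.625
[317.46705506 144.94560116] 217 34
```

View pics/crop4.png

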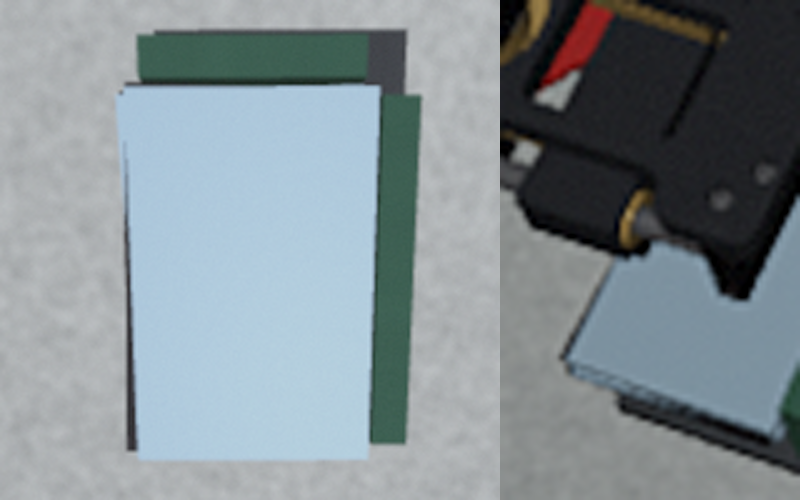

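The top plate looks flush with the far fence (edge at crop x≈375), but a dark wedge is still visible at the left bottom (132,440). I'll measure the edges numerically in the nest frame.

```bash
cat > edges.py <<'E'
from h import *
import pickle,sys
R=np.array([[.9613,.2756],[-.2756,.9613]])
def nest(c,uv,z): return (onz(c,uv,z)[:,:2]-[.5212,-.1766])@R.T*1e3
def line(name,P,ax):  # ax: coordinate along the edge
    a=P[:,ax];b=P[:,1-ax];k=np.polyfit(a,b,1)
    for _ in range(5): r=np.abs(np.polyval(k,a)-b);g=r<max(.6,2*np.median(r));k=np.polyfit(a[g],b[g],1)
    lo,hi=(-50,50) if ax else (-30,30)
    print(name,"at ends %.1f %.1f"%(np.polyval(k,lo),np.polyval(k,hi)),"slope %.4f"%k[0],"n",g.sum())
def run(c,top_lo=(90,30,120),top_hi=(120,255,255),z=.06):
    h=cv2.cvtColor(c["image"],cv2.COLOR_RGB2HSV)
    def edge(m,cols,frac=.0):
        m=np.zeros_like(m)+m;return m
    def comps(m,z,nm,lim):
        k=cv2.findContours(m,cv2.RETR_EXTERNAL,cv2.CHAIN_APPROX_NONE)[0];k=[x for x in k if cv2.contourArea(x)>200]
        for x in k:
            P=nest(c,x.reshape(-1,2).astype(float),z)
            ok=(np.abs(P[:,0])<75)&(np.abs(P[:,1])<90)
            if ok.mean()<.9: continue
            x0,x1=np.percentile(P[:,0],[1,99]);y0,y1=np.percentile(P[:,1],[1,99])
            mx=(P[:,1]>y0+8)&(P[:,1]<y1-8);my=(P[:,0]>x0+8)&(P[:,0]<x1-8)
            print(nm,"box",np.round([x0,x1,y0,y1],1))
            for n,s,ax in(("-x",mx&(P[:,0]<(x0+x1)/2),1),("+x",mx&(P[:,0]>(x0+x1)/2),1),("-y",my&(P[:,1]<(y0+y1)/2),0),("+y",my&(P[:,1]>(y0+y1)/2),0)):
                if s.sum()>15: line("  "+n,P[s],ax)
    comps(cv2.inRange(h,top_lo,top_hi),z,"plate",0)
    V=h[...,2];comps(cv2.inRange(h,(60,60,66),(90,255,140)),.066,"fence",0)
    # whole silhouette on -x side: anything darker/bluer than bench, per row
    u=proj(c,np.c_[np.array([[-60,y] for y in range(-50,51,10)])/1e3@R+[.5212,-.1766],np.full(11,.05)])
    for y in range(-50,51,20):
        s=np.linspace(-55,-33,89);W=np.c_[np.c_[s,np.full(89,y)]/1e3@R+[.5212,-.1766],np.full(89,.055)]
        q=proj(c,W);g=cv2.remap(c["image"],q[:,0].astype(np.float32)[None],q[:,1].astype(np.float32)[None],1)[0].astype(int)
        print("y",y," ".join(f"{a}" for a in s[::4].astype(int)) if y==-50 else "",g[::4].tolist() if 0 else [int(v) for v in g[::4,0]])
if __name__=="__main__": run(pickle.load(open(sys.argv[1],"rb")))
E
python3 edges.py w4.pkl
```

```text
plate box [-42.5  40.4 -61.2  58.6]
  -x at ends -39.2 -42.0 slope -0.0282 n 104
  +x at ends 39.9 39.9 slope -0.0001 n 129
  -y at ends -61.0 -61.2 slope -0.0025 n 77
  +y at ends 58.6 58.4 slope -0.0018 n 86
fence box [ 39.8  51.6 -53.6  54.8]
  -x at ends 40.2 40.2 slope -0.0003 n 117
  +x at ends 51.3 51.2 slope -0.0005 n 117
fence box [-34.2  34.8  59.9  71.7]
  -y at ends 59.6 60.6 slope 0.0170 n 65
  +y at ends 71.7 71.6 slope -0.0018 n 70
y -50 -55 -54 -53 -52 -51 -50 -49 -48 -47 -46 -45 -44 -43 -42 -41 -40 -39 -38 -37 -36 -35 -34 -33 [175, 173, 172, 170, 170, 170, 167, 167, 171, 176, 174, 119, 56, 55, 97, 155, 173, 175, 174, 174, 174, 175, 175]
y -30  [178, 178, 178, 177, 177, 178, 180, 182, 180, 179, 177, 162, 99, 56, 100, 157, 175, 174, 173, 174, 174, 175, 176]
y -10  [176, 177, 180, 182, 183, 183, 179, 176, 174, 173, 173, 173, 152, 78, 88, 152, 174, 173, 173, 173, 173, 174, 174]
y 10  [176, 174, 172, 171, 173, 174, 174, 175, 175, 175, 174, 175, 162, 108, 90, 153, 173, 172, 172, 172, 172, 172, 173]
y 30  [172, 172, 174, 174, 176, 179, 180, 181, 179, 176, 175, 177, 178, 162, 127, 152, 171, 171, 172, 173, 172, 171, 172]
y 50  [174, 175, 175, 176, 175, 175, 175, 174, 172, 173, 174, 175, 172, 170, 169, 170, 170, 171, 170, 170, 170, 170, 170]
```

Plate 4 is flush in x but about 1.4 mm short in y, and the lower plates stick out by up to 3 mm on the -x side. The finger tips probably taper, so plate 1 was touched only by the narrow tip. I'll push again with the tips lower (z = 22 mm, well above the foot).

```bash
python3 -m inch '[[-0.02,0.01,0,0,0,0.17],[-0.04,0.02,0,0,0,0.35],[-0.06,0.03,0,0,0,0.53],[-0.0853,0.037,0,0,0,0.71],[-0.0853,0.037,0,0,0,0.89],[-0.0853,0.037,-0.02,0,0,1.07],[-0.0853,0.037,-0.05,0,0,1.25],[-0.0853,0.037,-0.09,0,0,1.43],[-0.0853,0.037,-0.14,0,0,1.5708],[-0.0853,0.037,-0.198,0,0,1.5708],[-0.0853,0.037,-0.198,0,0,1.5708],[-0.0815,0.0381,-0.198,0,0,1.5708],[-0.0776,0.0392,-0.198,0,0,1.5708],[-0.0738,0.0403,-0.198,0,0,1.5708],[-0.0709,0.0411,-0.198,0,0,1.5708],[-0.0709,0.0411,-0.198,0,0,1.5708]]' 0.8; python3 st.py
python3 -m inch '[[0.001,0.0003,0,0,0,0],[0.002,0.0006,0,0,0,0],[0.002,0.0006,0,0,0,0]]'; python3 st.py
python3 -m inch '[[0.001,0.0003,0,0,0,0],[0.002,0.0006,0,0,0,0],[0.002,0.0006,0,0,0,0]]'; python3 st.py
```

```text
clock: 19.73
tcp_pos: [0.467, -0.1923, 0.0219]
eef_rot: [[-0.962, -0.274, 0.001], [-0.274, 0.962, 0.0], [-0.001, -0.0, -1.0]]
force: [-0.7, 0.1, -0.8]
opening: 0.803
grasp_force: 0.0
nest tcp [-56.4  -0.2] z 21.9 F [-0.6  0.3] -0.8 t 19.725
clock: 20.1
tcp_pos: [0.4684, -0.1921, 0.0215]
eef_rot: [[-0.962, -0.273, -0.0], [-0.273, 0.962, -0.0], [0.0, -0.0, -1.0]]
force: [-1.0, -0.4, -0.4]
opening: 0.802
grasp_force: 0.1
nest tcp [-55.   -0.3] z 21.5 F [-1.1 -0.1] -0.4 t 20.1
clock: 20.48
tcp_pos: [0.4689, -0.1919, 0.0213]
eef_rot: [[-0.962, -0.273, -0.003], [-0.273, 0.962, 0.0], [0.003, 0.001, -1.0]]
force: [-6.7, -1.1, 4.9]
opening: 0.8
grasp_force: 3.8
nest tcp [-54.6  -0.3] z 21.3 F [-6.7  0.8] 4.9 t 20.475
```

```bash
python3 -m inch '[[-0.01,-0.003,0,0,0,0],[-0.02,-0.006,0,0,0,0],[-0.02,-0.006,0.06,0,0,0],[-0.01,-0.003,0.1,0.045,-0.156,0],[0.005,0,0.1,0.09,-0.31,0],[0.017,0.005,0.09,0.144,-0.503,0],[0.017,0.005,0.072,0.144,-0.503,0],[0.017,0.005,0.072,0.144,-0.503,0],[0.017,0.005,0.072,0.144,-0.503,0]]'; python3 st.py
python3 - <<'E'
from h import *
import pickle
c=cam("wrist","pics/w5.png");pickle.dump(c,open("w5.pkl","wb"))
R=np.array([[.9613,.2756],[-.2756,.9613]])
P=lambda x,y,z:proj(c,[[*(np.array([x,y])/1e3@R+[.5212,-.1766]),z/1e3]])[0]
for q in((-40,-60,40),(-40,60,60),(-40,0,50)): print(q,P(*q).round(1))
u0,v0=P(-40,-60,40);u1,v1=P(-40,60,60);a,b=int(min(u0,u1))-40,int(max(u0,u1))+40;t,bt=int(min(v0,v1))-50,int(max(v0,v1))+60
im=c["image"][max(t,0):bt,max(a,0):b];print(a,t,b,bt)
cv2.imwrite("pics/crop5.png",cv2.resize(im,None,fx=780/im.shape[1],fy=780/im.shape[1],interpolation=cv2.INTER_CUBIC)[:590,:,::-1])
E
```

```text
clock: 21.6
tcp_pos: [0.4882, -0.1864, 0.0944]
eef_rot: [[-0.833, -0.274, 0.48], [-0.238, 0.962, 0.137], [-0.499, 0.0, -0.867]]
force: [0.1, 0.8, 0.6]
opening: 0.802
grasp_force: 0.0
nest tcp [-34.5  -0.3] z 94.4 F [0.3 0.8] 0.6 t 21.6
(-40, -60, 40) [209.8 206.8]
(-40, 60, 60) [434.2 232.6]
(-40, 0, 50) [318.1 219.3]
169 156 474 292
```

View pics/crop5.png

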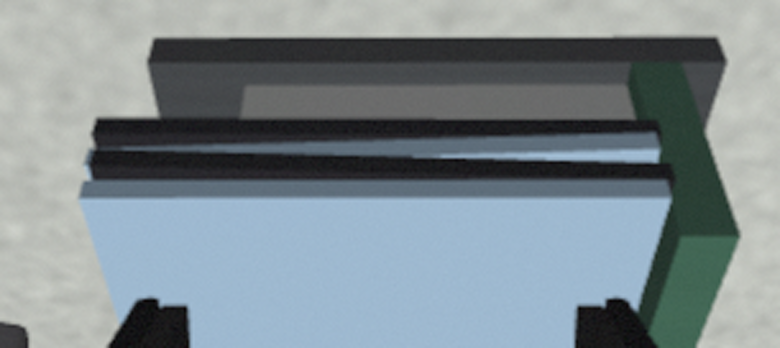

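The tilted crop shows each plate's -x edge. Plate 3 (dark) sticks out at the left (-y) end near (95,165), and plate 2 (blue) at the right (+y) end near (655,155). I'll work out each edge line.

```bash
cat > prof.py <<'E'
from h import *
import pickle,sys
R=np.array([[.9613,.2756],[-.2756,.9613]])
c=pickle.load(open(sys.argv[1],"rb"));g=cv2.cvtColor(c["image"],cv2.COLOR_RGB2GRAY)
P=lambda x,y,z:proj(c,[[*(np.array([x,y])/1e3@R+[.5212,-.1766]),z/1e3]])[0]
o=np.array(c["cam_to_world"])[:3,3];on=R@(o[:2]-[.5212,-.1766])*1e3
def xz(y,u,v,z): # nest x of pixel on height z
    p=onz(c,[[u,v]],z/1e3)[0];return (R@(p[:2]-[.5212,-.1766])*1e3)
for y in(-54,-40,-20,0,20,40,54):
    u,v=P(-40,y,50);vs=np.arange(v-22,v+22,.25)
    a=cv2.remap(g,np.full((1,len(vs)),u,np.float32),vs[None].astype(np.float32),1)[0].astype(float)
    a=cv2.GaussianBlur(a[None],(0,0),1.5)[0];d=np.gradient(a)
    i=[k for k in range(1,len(d)-1) if abs(d[k])>1.0 and abs(d[k])>=abs(d[k-1]) and abs(d[k])>abs(d[k+1])]
    out=[]
    for k in i: out.append("%s%.0f>%.0f x@40 %.1f @45 %.1f @50 %.1f @55 %.1f @60 %.1f"%("+" if d[k]>0 else "-",a[max(k-6,0)],a[min(k+6,len(a)-1)],*[xz(y,u,vs[k],z)[0] for z in(40,45,50,55,60)]))
    print("y",y);print("\n".join("   "+s for s in out))
E
python3 prof.py w5.pkl
```

```text
y -54
   -186>30 x@40 -43.8 @45 -48.2 @50 -52.7 @55 -57.1 @60 -61.6
   +29>40 x@40 -39.0 @45 -43.6 @50 -48.2 @55 -52.8 @60 -57.4
   +40>74 x@40 -35.7 @45 -40.4 @50 -45.1 @55 -49.8 @60 -54.5
   -70>26 x@40 -34.2 @45 -38.9 @50 -43.7 @55 -48.4 @60 -53.2
   +27>41 x@40 -29.2 @45 -34.2 @50 -39.1 @55 -44.0 @60 -48.9
   +41>106 x@40 -25.0 @45 -30.0 @50 -35.1 @55 -40.1 @60 -45.1
   +108>180 x@40 -18.8 @45 -24.1 @50 -29.3 @55 -34.6 @60 -39.8
y -40
   -71>28 x@40 -43.8 @45 -48.2 @50 -52.7 @55 -57.1 @60 -61.6
   +26>41 x@40 -39.0 @45 -43.6 @50 -48.2 @55 -52.8 @60 -57.4
   +42>90 x@40 -35.7 @45 -40.4 @50 -45.1 @55 -49.8 @60 -54.5
   -89>29 x@40 -34.0 @45 -38.8 @50 -43.5 @55 -48.3 @60 -53.0
   +30>40 x@40 -28.4 @45 -33.4 @50 -38.3 @55 -43.2 @60 -48.2
   +41>105 x@40 -25.0 @45 -30.0 @50 -35.1 @55 -40.1 @60 -45.1
   +111>179 x@40 -19.1 @45 -24.3 @50 -29.5 @55 -34.8 @60 -40.0
y -20
   -99>27 x@40 -43.2 @45 -47.7 @50 -52.2 @55 -56.6 @60 -61.1
   +26>42 x@40 -38.8 @45 -43.4 @50 -48.0 @55 -52.6 @60 -57.2
   +42>104 x@40 -36.5 @45 -41.2 @50 -45.9 @55 -50.5 @60 -55.2
   -104>29 x@40 -33.2 @45 -38.0 @50 -
[... 1081 characters left out ...]
8 @60 -57.4
   +109>178 x@40 -33.8 @45 -38.6 @50 -43.3 @55 -48.1 @60 -52.9
   -175>29 x@40 -30.8 @45 -35.7 @50 -40.6 @55 -45.4 @60 -50.3
   +31>104 x@40 -25.0 @45 -30.0 @50 -35.1 @55 -40.1 @60 -45.2
   +110>179 x@40 -18.9 @45 -24.1 @50 -29.3 @55 -34.6 @60 -39.8
y 54
   -45>26 x@40 -42.9 @45 -47.3 @50 -51.8 @55 -56.3 @60 -60.8
   +29>34 x@40 -41.4 @45 -45.9 @50 -50.4 @55 -55.0 @60 -59.5
   +34>105 x@40 -39.2 @45 -43.7 @50 -48.3 @55 -52.9 @60 -57.5
   +108>180 x@40 -34.2 @45 -38.9 @50 -43.7 @55 -48.4 @60 -53.2
   -164>27 x@40 -30.0 @45 -34.9 @50 -39.8 @55 -44.7 @60 -49.6
   +33>105 x@40 -25.0 @45 -30.0 @50 -35.1 @55 -40.1 @60 -45.2
   +106>176 x@40 -19.1 @45 -24.3 @50 -29.5 @55 -34.8 @60 -40.0
```

The profile gives these -x edges:

| Plate | -x edge | Reading |
|---|---|---|
| 4 | -40 | flush |
| 1 | about -43 | parallel, 3 mm out |
| 3 | -44 to -40 | turned |
| 2 | -40 to -44 | turned the other way |

So the fingers stopped about 3 mm short. This fits the wide finger linkages hitting the fence ends, and would also explain the sideways slip in the y push. I'll retry with a narrow opening, centred away from the side fence.

```bash
python3 -m inch '[[-0.01,-0.005,0.02,-0.05,0.17,0],[-0.02,-0.012,0.03,-0.1,0.34,0],[-0.0326,-0.0199,0.02,-0.144,0.503,0],[-0.0326,-0.0199,-0.02,-0.144,0.503,0],[-0.0326,-0.0199,-0.064,-0.144,0.503,0],[-0.0326,-0.0199,-0.064,-0.144,0.503,0],[-0.0288,-0.0188,-0.064,-0.144,0.503,0],[-0.0249,-0.0177,-0.064,-0.144,0.503,0],[-0.0211,-0.0166,-0.064,-0.144,0.503,0],[-0.0182,-0.0158,-0.064,-0.144,0.503,0],[-0.0163,-0.0152,-0.064,-0.144,0.503,0],[-0.0163,-0.0152,-0.064,-0.144,0.503,0]]' 0.3; python3 st.py
python3 -m inch '[[0.001,0.0003,0,0,0,0],[0.001,0.0003,0,0,0,0]]'; python3 st.py
python3 -m inch '[[0.001,0.0003,0,0,0,0],[0.001,0.0003,0,0,0,0]]'; python3 st.py
python3 -m inch '[[0.001,0.0003,0,0,0,0],[0.001,0.0003,0,0,0,0]]'; python3 st.py
python3 -m inch '[[0.001,0.0003,0,0,0,0],[0.001,0.0003,0,0,0,0]]'; python3 st.py
```

```text
clock: 23.15
tcp_pos: [0.4712, -0.2016, 0.0296]
eef_rot: [[-0.962, -0.274, -0.0], [-0.274, 0.962, -0.0], [0.0, -0.0, -1.0]]
force: [-0.5, -0.0, 1.3]
opening: 0.299
grasp_force: 0.0
nest tcp [-54.9 -10.2] z 29.6 F [-0.5  0.1] 1.3 t 23.15
clock: 23.4
tcp_pos: [0.4717, -0.2015, 0.0294]
eef_rot: [[-0.962, -0.273, -0.001], [-0.273, 0.962, -0.0], [0.001, 0.0, -1.0]]
force: [-2.5, -0.7, 2.1]
opening: 0.303
grasp_force: 1.6
nest tcp [-54.5 -10.3] z 29.4 F [-2.6 -0. ] 2.1 t 23.4
clock: 23.65
tcp_pos: [0.4723, -0.2013, 0.0294]
eef_rot: [[-0.962, -0.273, -0.001], [-0.273, 0.962, -0.0], [0.001, 0.0, -1.0]]
force: [-6.0, -1.7, 2.8]
opening: 0.304
grasp_force: 2.7
nest tcp [-53.8 -10.3] z 29.4 F [-6.2  0.1] 2.8 t 23.65
clock: 23.9
tcp_pos: [0.4724, -0.2013, 0.0293]
eef_rot: [[-0.962, -0.273, -0.003], [-0.273, 0.962, 0.0], [0.003, 0.001, -1.0]]
force: [-8.9, -1.3, 6.4]
opening: 0.302
grasp_force: 4.6
nest tcp [-53.7 -10.3] z 29.3 F [-8.9  1.2] 6.4 t 23.9
clock: 24.15
tcp_pos: [0.4726, -0.2012, 0.0292]
eef_rot: [[-0.962, -0.272, -0.004], [-0.272, 0.962, 0.0], [0.004, 0.001, -1.0]]
force: [-12.2, -2.0, 9.6]
opening: 0.301
grasp_force: 6.3
nest tcp [-53.5 -10.3] z 29.2 F [-12.2   1.4] 9.6 t 24.15
```

```bash
python3 -m inch '[[-0.0135,-0.0039,0,0,0,0],[-0.0135,-0.0039,0,0,0,0],[0.001,0.0003,0,0,0,0],[-0.0135,-0.0039,0,0,0,0],[-0.0135,-0.0039,0,0,0,0],[0.001,0.0003,0,0,0,0]]'; python3 st.py
python3 -m inch '[[-0.0145,-0.0042,0,0,0,0],[-0.0145,-0.0042,0.06,0,0,0],[-0.01,-0.002,0.09,0.045,-0.156,0],[0.005,0.003,0.09,0.09,-0.31,0],[0.0147,0.0145,0.066,0.144,-0.503,0],[0.0147,0.0145,0.066,0.144,-0.503,0],[0.0147,0.0145,0.066,0.144,-0.503,0]]'
python3 -c "
from h import *
import pickle
c=cam('wrist','pics/w6.png');pickle.dump(c,open('w6.pkl','wb'))"; python3 prof.py w6.pkl
```

```text
clock: 24.9
tcp_pos: [0.4755, -0.2001, 0.0295]
eef_rot: [[-0.962, -0.273, -0.002], [-0.273, 0.962, 0.0], [0.002, 0.001, -1.0]]
force: [-70.7, -20.6, 48.5]
opening: 0.302
grasp_force: 39.1
nest tcp [-50.4 -10. ] z 29.5 F [-73.7  -0.3] 48.5 t 24.9
clock: 25.78
tcp_pos: [0.491, -0.1852, 0.096]
eef_rot: [[-0.833, -0.273, 0.482], [-0.234, 0.962, 0.14], [-0.502, 0.004, -0.865]]
force: [1.1, -0.4, 0.4]
opening: 0.298
grasp_force: 0.0
y -54
   -197>37 x@40 -40.2 @45 -44.6 @50 -49.0 @55 -53.5 @60 -57.9
   +30>112 x@40 -35.7 @45 -40.3 @50 -44.9 @55 -49.4 @60 -54.0
   -113>34 x@40 -30.5 @45 -35.3 @50 -40.0 @55 -44.7 @60 -49.5
   +29>113 x@40 -25.5 @45 -30.4 @50 -35.3 @55 -40.2 @60 -45.2
   +120>193 x@40 -19.6 @45 -24.6 @50 -29.7 @55 -34.8 @60 -39.9
y -40
   -76>31 x@40 -40.2 @45 -44.6 @50 -49.0 @55 -53.5 @60 -57.9
   +30>114 x@40 -35.5 @45 -40.1 @50 -44.7 @55 -49.3 @60 -53.9
   -112>29 x@40 -30.3 @45 -35.1 @50 -39.8 @55 -44.6 @60 -49.3
   +58>31 x@40 -29.1 @45 -33.9 @50 -38.7 @55 -43.5 @60 -48.3
   +33>114 x@40 -25.3 @45 -30.2 @50 -35.2 @55 -40.1 @60 -45.0
   +118>191 x@40 -19.8 @45 -24.9 @50 -
[... 1025 characters left out ...]
60 -39.9
y 40
   -112>30 x@40 -39.6 @45 -44.1 @50 -48.5 @55 -53.0 @60 -57.4
   +32>112 x@40 -35.9 @45 -40.5 @50 -45.0 @55 -49.6 @60 -54.2
   -111>27 x@40 -29.7 @45 -34.5 @50 -39.3 @55 -44.0 @60 -48.8
   +28>115 x@40 -25.5 @45 -30.4 @50 -35.3 @55 -40.2 @60 -45.2
   +116>192 x@40 -19.6 @45 -24.7 @50 -29.7 @55 -34.8 @60 -39.9
y 54
   +51>58 x@40 -41.6 @45 -46.0 @50 -50.4 @55 -54.8 @60 -59.2
   -59>30 x@40 -39.6 @45 -44.1 @50 -48.5 @55 -53.0 @60 -57.4
   +32>112 x@40 -35.9 @45 -40.5 @50 -45.0 @55 -49.6 @60 -54.2
   -114>27 x@40 -29.7 @45 -34.5 @50 -39.3 @55 -44.0 @60 -48.8
   +29>112 x@40 -25.5 @45 -30.4 @50 -35.3 @55 -40.3 @60 -45.2
   +118>190 x@40 -19.8 @45 -24.9 @50 -29.9 @55 -35.0 @60 -40.1
```

The taps worked: all four -x edges now sit at -40 ± 0.3 mm. Now the same on the -y side, more gently.

```bash
python3 -m inch '[[0.01,-0.015,0.03,-0.05,0.17,0],[0.03,-0.04,0.04,-0.1,0.34,0],[0.0595,-0.0745,0.04,-0.144,0.503,0]]' 0.3
python3 -m inch '[[0,0,0,0,0,-0.18],[0,0,0,0,0,-0.36],[0,0,0,0,0,-0.54],[0,0,0,0,0,-0.72],[0,0,0,0,0,-0.9],[0,0,0,0,0,-1.08],[0,0,0,0,0,-1.26],[0,0,0,0,0,-1.44],[0,0,-0.05,0,0,-1.5708],[0,0,-0.106,0,0,-1.5708],[0,0,-0.106,0,0,-1.5708],[-0.0012,0.0043,-0.106,0,0,-1.5708],[-0.0024,0.0086,-0.106,0,0,-1.5708],[-0.0035,0.0125,-0.106,0,0,-1.5708],[-0.0042,0.0149,-0.106,0,0,-1.5708],[-0.0042,0.0149,-0.106,0,0,-1.5708]]'; python3 st.py
python3 -m inch '[[-0.0003,0.001,0,0,0,0],[-0.0003,0.001,0,0,0,0]]'; python3 st.py
python3 -m inch '[[-0.0003,0.001,0,0,0,0],[-0.0003,0.001,0,0,0,0]]'; python3 st.py
```

```text
clock: 26.2
tcp_pos: [0.5331, -0.2443, 0.1492]
eef_rot: [[-0.949, -0.267, 0.166], [-0.268, 0.963, 0.012], [-0.163, -0.033, -0.986]]
force: [-0.5, -1.4, 4.0]
opening: 0.3
grasp_force: 0.0
clock: 28.2
tcp_pos: [0.5297, -0.2435, 0.048]
eef_rot: [[-0.258, 0.966, 0.021], [0.947, 0.257, -0.191], [-0.19, -0.03, -0.981]]
force: [3.8, -37.4, 13.1]
opening: 0.302
grasp_force: 16.6
nest tcp [-10.2 -66.6] z 48.0 F [ -6.6 -37. ] 13.1 t 28.2
clock: 28.45
tcp_pos: [0.5297, -0.2433, 0.0485]
eef_rot: [[-0.258, 0.966, 0.022], [0.947, 0.257, -0.192], [-0.191, -0.029, -0.981]]
force: [2.9, -40.1, 15.3]
opening: 0.3
grasp_force: 17.6
nest tcp [-10.2 -66.4] z 48.5 F [ -8.2 -39.4] 15.3 t 28.45
clock: 28.7
tcp_pos: [0.5296, -0.2431, 0.0489]
eef_rot: [[-0.257, 0.966, 0.022], [0.947, 0.257, -0.193], [-0.192, -0.028, -0.981]]
force: [4.1, -42.2, 17.1]
opening: 0.3
grasp_force: 18.5
nest tcp [-10.2 -66.2] z 48.9 F [ -7.7 -41.7] 17.1 t 28.7
```

The untilt had not finished before the turn, so the tool is tilted. I'll back off at once and correct it.

```bash
python3 -m inch '[[0.003,-0.01,0,0,0,0],[0.007,-0.024,0,0,0,0],[0.009,-0.03,0.04,0,0,0],[0.009,-0.03,0.08,0,0,0],[0.009,-0.03,0.1,0,0,0],[0.009,-0.03,0.1,0,0,0],[0.009,-0.03,0.1,0,0,0]]'
cat > rot.py <<'E'
from h import *
import sys
from scipy.spatial.transform import Rotation as Ro
yaw,nx,ny,z=map(float,sys.argv[1:5]); s=observe();a=np.deg2rad(yaw) # yaw: direction of tool y; tool x = 90 deg left of it
T=np.array([[-np.sin(a),np.cos(a),0],[np.cos(a),np.sin(a),0],[0,0,-1]])
print("turn",Ro.from_matrix(T@np.array(s["eef_rot"]).T).as_rotvec().round(4))
p=np.array([.5212+.9613*nx/1e3-.2756*ny/1e3,-.1766+.2756*nx/1e3+.9613*ny/1e3,z/1e3]);print("shift",(p-s["tcp_pos"]).round(4),s["force"])
E
python3 rot.py 16 5 -88 30; python3 st.py
```

```text
clock: 29.58
tcp_pos: [0.5342, -0.2579, 0.1411]
eef_rot: [[-0.265, 0.964, 0.011], [0.95, 0.263, -0.169], [-0.166, -0.034, -0.986]]
force: [-0.4, 0.3, -0.6]
opening: 0.298
grasp_force: 0.0
turn [0.1699 0.0122 0.0097]
shift [ 0.0161 -0.0019 -0.1111] [-0.42587364  0.33627281 -0.62316181]
nest tcp [ -9.9 -81.8] z 141.1 F [-0.3  0.4] -0.6 t 29.575
```

```bash
python3 -m inch '[[0.002,0.01,0.05,0.1,0.006,0.005],[0.0035,0.0236,0.079,0.17,0.012,0.01],[0.0035,0.0236,0.079,0.17,0.012,0.01],[0.0035,0.0236,0.079,0.17,0.012,0.01]]'
python3 -c "
from h import *
import pickle
c=cam('wrist','pics/w7.png');pickle.dump(c,open('w7.pkl','wb'))"; python3 edges.py w7.pkl; python3 rot.py 16 5 -85 30
```

```text
clock: 30.08
tcp_pos: [0.5373, -0.2348, 0.2199]
eef_rot: [[-0.275, 0.962, 0.0], [0.962, 0.275, 0.0], [0.0, 0.0, -1.0]]
force: [-0.0, 0.1, -0.1]
opening: 0.3
grasp_force: 0.0
plate box [-54.9  41.4 -87.4  42.3]
  -x at ends -42.9 -58.5 slope -0.1556 n 131
  +x at ends 37.8 22.2 slope -0.1564 n 133
  -y at ends -82.3 -79.6 slope 0.0443 n 100
  +y at ends 35.5 38.0 slope 0.0416 n 113
fence box [ 39.8  51.6 -53.5  54.7]
  -x at ends 40.3 40.2 slope -0.0002 n 117
  +x at ends 51.2 51.2 slope 0.0002 n 117
fence box [-33.9  35.1  60.4  72.2]
  -y at ends 60.5 60.4 slope -0.0018 n 70
  +y at ends 71.7 71.9 slope 0.0033 n 70
y -50 -55 -54 -53 -52 -51 -50 -49 -48 -47 -46 -45 -44 -43 -42 -41 -40 -39 -38 -37 -36 -35 -34 -33 [182, 178, 177, 177, 176, 175, 174, 175, 178, 181, 182, 182, 180, 180, 180, 180, 181, 180, 181, 180, 181, 182, 183]
y -30  [185, 185, 183, 184, 184, 185, 188, 188, 182, 178, 179, 180, 180, 180, 180, 180, 180, 180, 180, 181, 181, 181, 182]
y -10  [183, 183, 185, 189, 189, 183, 178, 178, 178, 178, 179, 179, 179, 178, 178, 180, 180, 180, 180, 180, 181, 181, 181]
y 10  [183, 180, 178, 176, 175, 177, 177, 177, 177, 178, 178, 179, 178, 179, 178, 179, 179, 178, 179, 178, 179, 179, 179]
y 30  [176, 173, 173, 175, 176, 176, 177, 177, 177, 177, 176, 177, 177, 177, 176, 177, 177, 177, 178, 177, 178, 177, 177]
y 50  [180, 181, 181, 183, 181, 182, 182, 180, 180, 180, 181, 183, 185, 186, 187, 187, 187, 188, 184, 182, 181, 180, 182]
turn [ 0.     -0.0004  0.0008]
shift [ 0.0123 -0.0223 -0.1897] [-0.41087039  0.06989793 -0.19578249]
```

Run:
```python
from h import *
import pickle
c=pickle.load(open("w7.pkl","rb"))["image"];s=cam("scene");t=cam("top");pickle.dump((s,t),open("st7.pkl","wb"))
im=np.hstack([cv2.resize(c[20:260,200:440],(480,480),interpolation=cv2.INTER_CUBIC),np.vstack([cv2.resize(s["image"][255:365,170:280],(300,300),interpolation=cv2.INTER_CUBIC),cv2.resize(t["image"][205:305,355:465],(300,180))])])
cv2.imwrite("pics/crop7.png",im[:,:,::-1])
```

```text
(no output)
```

View pics/crop7.png

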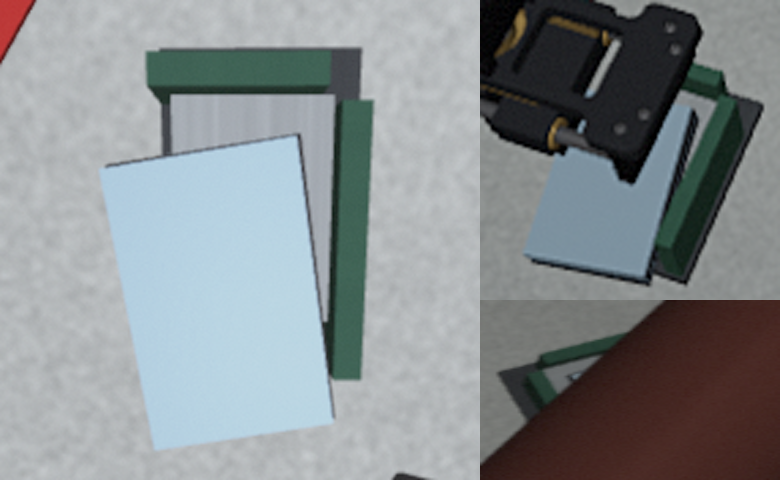

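The whole stack was dragged about 22 mm in -y and turned about 0.15 rad, but the plates are still neatly on top of each other and supported. I'll push in +x again, contacting the +y part first to turn it back.

```bash
python3 -m inch '[[-0.02,0.01,0,0,0,0.17],[-0.04,0.02,0,0,0,0.35],[-0.06,0.03,0,0,0,0.53],[-0.0992,0.0396,0,0,0,0.71],[-0.0992,0.0396,0,0,0,0.89],[-0.0992,0.0396,-0.02,0,0,1.07],[-0.0992,0.0396,-0.05,0,0,1.25],[-0.0992,0.0396,-0.09,0,0,1.43],[-0.0992,0.0396,-0.14,0,0,1.5708],[-0.0992,0.0396,-0.19,0,0,1.5708],[-0.0992,0.0396,-0.19,0,0,1.5708],[-0.0992,0.0396,-0.19,0,0,1.5708]]' 0.5; python3 st.py
python3 -m inch '[[0.0038,0.0011,0,0,0,0],[0.0077,0.0022,0,0,0,0],[0.0115,0.0033,0,0,0,0],[0.0154,0.0044,0,0,0,0],[0.0192,0.0055,0,0,0,0],[0.0231,0.0066,0,0,0,0],[0.0269,0.0077,0,0,0,0],[0.0298,0.0086,0,0,0,0],[0.0298,0.0086,0,0,0,0]]'; python3 st.py
python3 -m inch '[[0.0015,0.0004,0,0,0,0],[0.0015,0.0004,0,0,0,0]]'; python3 st.py
```

```text
clock: 31.72
tcp_pos: [0.4359, -0.1959, 0.0294]
eef_rot: [[-0.962, -0.273, -0.005], [-0.273, 0.962, 0.001], [0.005, 0.002, -1.0]]
force: [-0.0, -0.2, 1.6]
opening: 0.502
grasp_force: 0.0
nest tcp [-87.3   5. ] z 29.4 F [-0.1 -0.2] 1.6 t 31.725
clock: 32.85
tcp_pos: [0.4686, -0.1872, 0.0315]
eef_rot: [[-0.962, -0.275, 0.0], [-0.275, 0.962, 0.001], [-0.001, 0.001, -1.0]]
force: [-0.3, -0.6, 0.5]
opening: 0.499
grasp_force: 0.1
nest tcp [-53.5   4.3] z 31.5 F [-0.5 -0.5] 0.5 t 32.85
clock: 33.1
tcp_pos: [0.4698, -0.1868, 0.0314]
eef_rot: [[-0.962, -0.274, 0.0], [-0.274, 0.962, 0.002], [-0.001, 0.002, -1.0]]
force: [-0.2, 0.4, 0.3]
opening: 0.499
grasp_force: 0.3
nest tcp [-52.2   4.4] z 31.4 F [-0.1  0.4] 0.3 t 33.1
```

```bash
python3 -m inch '[[0.0012,0.0003,0,0,0,0],[0.0012,0.0003,0,0,0,0]]'; python3 st.py
python3 -m inch '[[0.001,0.0003,0,0,0,0],[0.001,0.0003,0,0,0,0]]'; python3 st.py
python3 -m inch '[[-0.01,-0.0029,0,0,0,0],[-0.018,-0.0052,0,0,0,0],[-0.018,-0.0052,0.06,0,0,0],[-0.01,-0.002,0.09,0.045,-0.156,0],[0.005,0,0.09,0.09,-0.31,0],[0.012,0,0.066,0.144,-0.503,0],[0.012,0,0.066,0.144,-0.503,0],[0.012,0,0.066,0.144,-0.503,0]]'
python3 -c "
from h import *
import pickle
c=cam('wrist','pics/w8.png');pickle.dump(c,open('w8.pkl','wb'))"; python3 prof.py w8.pkl | grep -v "x@40 -2[0-9].*@55 -4[2-3]"; python3 edges.py w8.pkl
```

```text
clock: 33.35
tcp_pos: [0.4707, -0.1864, 0.0314]
eef_rot: [[-0.962, -0.274, -0.0], [-0.274, 0.962, 0.002], [-0.0, 0.002, -1.0]]
force: [-2.8, 1.4, 1.2]
opening: 0.501
grasp_force: 1.2
nest tcp [-51.3   4.5] z 31.4 F [-2.3  2.1] 1.2 t 33.35
clock: 33.6
tcp_pos: [0.4708, -0.1863, 0.0313]
eef_rot: [[-0.962, -0.274, -0.002], [-0.274, 0.962, 0.002], [0.001, 0.003, -1.0]]
force: [-6.7, 0.1, 4.9]
opening: 0.498
grasp_force: 3.3
nest tcp [-51.1   4.5] z 31.3 F [-6.5  1.9] 4.9 t 33.6
clock: 34.6
tcp_pos: [0.4825, -0.1857, 0.0967]
eef_rot: [[-0.833, -0.274, 0.481], [-0.234, 0.962, 0.143], [-0.502, 0.007, -0.865]]
force: [0.7, -0.1, 1.0]
opening: 0.498
grasp_force: 0.0
y -54
   -200>27 x@40 -39.8 @45 -44.5 @50 -49.2 @55 -53.9 @60 -58.6
   +28>105 x@40 -35.5 @45 -40.3 @50 -45.1 @55 -50.0 @60 -54.8
   -110>32 x@40 -30.0 @45 -35.0 @50 -40.0 @55 -45.0 @60 -50.0
   +29>107 x@40 -24.5 @45 -29.7 @50 -34.9 @55 -40.0 @60 -45.2
   +113>190 x@40 -18.4 @45 -23.8 @50 -29.1 @55 -34.5 @60 -39.9
y -40
   -71>28 x@40 -39.6 @45 -44.3 @50 -49.0 @55 -53.7 @60 -58.4
   +31>110 x@40 -35.5 @45 -40.3 @50 -45.2 @55 -50.
[... 1977 characters left out ...]
-43 -42 -41 -40 -39 -38 -37 -36 -35 -34 -33 [202, 137, 25, 29, 26, 51, 92, 100, 99, 97, 69, 30, 25, 29, 28, 71, 100, 99, 102, 100, 120, 157, 166]
y -30  [71, 53, 29, 29, 29, 53, 97, 101, 100, 98, 70, 34, 28, 27, 40, 76, 100, 100, 99, 100, 131, 162, 168]
y -10  [109, 68, 28, 28, 28, 49, 91, 98, 100, 100, 76, 28, 28, 30, 43, 89, 98, 99, 100, 105, 139, 167, 168]
y 10  [111, 71, 28, 30, 27, 50, 89, 100, 100, 96, 70, 27, 30, 29, 56, 92, 99, 100, 100, 111, 148, 167, 168]
y 30  [112, 77, 29, 28, 29, 64, 101, 100, 99, 97, 67, 29, 28, 34, 68, 100, 100, 100, 100, 123, 158, 166, 167]
y 50  [97, 107, 111, 112, 112, 112, 113, 113, 112, 112, 112, 117, 155, 182, 183, 183, 185, 184, 180, 179, 181, 184, 186]
```

All plates are now flush in x. The stack is about 28 mm short in y. I'll untilt fully, check, then turn and push in +y.

```bash
python3 -m inch '[[0.0,-0.02,0.04,-0.04,0.14,0],[0.02,-0.04,0.06,-0.08,0.28,0],[0.045,-0.07,0.06,-0.12,0.42,0],[0.0734,-0.0975,0.06,-0.144,0.503,0],[0.0734,-0.0975,0.06,-0.144,0.503,0],[0.0734,-0.0975,0.06,-0.144,0.503,0],[0.0734,-0.0975,0.06,-0.144,0.503,0]]' 0.4 ; python3 rot.py 16 4 -112 30
```

```text
clock: 35.52
tcp_pos: [0.5574, -0.2838, 0.1566]
eef_rot: [[-0.962, -0.274, -0.003], [-0.274, 0.962, -0.0], [0.003, 0.001, -1.0]]
force: [0.2, -0.7, -0.2]
opening: 0.399
grasp_force: 0.0
turn [-0.0021 -0.0023 -1.5696]
shift [-0.0014  0.0006 -0.1266] [ 0.22690544 -0.67963356 -0.2297652 ]
```

```bash
python3 -m inch '[[0,0,0,0,0,-0.18],[0,0,0,0,0,-0.36],[0,0,0,0,0,-0.54],[0,0,0,0,0,-0.72],[0,0,0,0,0,-0.9],[0,0,0,0,0,-1.08],[0,0,-0.02,0,0,-1.26],[-0.0014,0.0006,-0.05,0,0,-1.44],[-0.0014,0.0006,-0.09,0,0,-1.5708],[-0.0014,0.0006,-0.1266,0,0,-1.5708],[-0.0014,0.0006,-0.1266,0,0,-1.5708],[-0.0014,0.0006,-0.1266,0,0,-1.5708]]'; python3 rot.py 16 4 -72 30
python3 -m inch '[[-0.0011,0.0038,0,0,0,0],[-0.0022,0.0077,0,0,0,0],[-0.0033,0.0115,0,0,0,0],[-0.0044,0.0154,0,0,0,0],[-0.0055,0.0192,0,0,0,0],[-0.0066,0.0231,0,0,0,0],[-0.0077,0.0269,0,0,0,0],[-0.0088,0.0308,0,0,0,0],[-0.0099,0.0346,0,0,0,0],[-0.0105,0.0365,0,0,0,0],[-0.0108,0.0378,0,0,0,0],[-0.0108,0.0378,0,0,0,0]]';python3 st.py
python3 -m inch '[[-0.0003,0.001,0,0,0,0],[-0.0003,0.001,0,0,0,0]]'; python3 st.py
python3 -m inch '[[-0.0003,0.001,0,0,0,0],[-0.0003,0.001,0,0,0,0]]'; python3 st.py
```

```text
clock: 37.02
tcp_pos: [0.5569, -0.2828, 0.0334]
eef_rot: [[-0.275, 0.961, 0.005], [0.961, 0.275, -0.001], [-0.002, 0.004, -1.0]]
force: [0.2, -0.0, 0.4]
opening: 0.402
grasp_force: 0.0
turn [0.0005 0.0048 0.0004]
shift [-0.012   0.0381 -0.0034] [ 0.15382525 -0.02987011  0.40462611]
clock: 38.52
tcp_pos: [0.5451, -0.2453, 0.0309]
eef_rot: [[-0.275, 0.962, 0.002], [0.962, 0.275, -0.0], [-0.001, 0.002, -1.0]]
force: [0.8, -3.4, 1.6]
opening: 0.403
grasp_force: 1.8
nest tcp [  4.1 -72.6] z 30.9 F [-0.2 -3.5] 1.6 t 38.525
clock: 38.78
tcp_pos: [0.5448, -0.2443, 0.0309]
eef_rot: [[-0.274, 0.962, 0.002], [0.962, 0.274, -0.0], [-0.001, 0.002, -1.0]]
force: [0.3, -4.5, 2.8]
opening: 0.4
grasp_force: 1.9
nest tcp [  4.1 -71.6] z 30.9 F [-0.9 -4.5] 2.8 t 38.775
clock: 39.02
tcp_pos: [0.5447, -0.244, 0.0309]
eef_rot: [[-0.274, 0.962, 0.002], [0.962, 0.274, -0.002], [-0.002, 0.002, -1.0]]
force: [1.3, -6.7, 1.2]
opening: 0.404
grasp_force: 3.6
nest tcp [  4.1 -71.3] z 30.9 F [-0.7 -6.8] 1.2 t 39.025
```

```bash
python3 -m inch '[[-0.0004,0.0015,0,0,0,0],[-0.0004,0.0015,0,0,0,0]]'; python3 st.py
python3 -m inch '[[0.002,-0.007,0,0,0,0],[0.005,-0.016,0,0,0,0],[0.005,-0.016,0.06,0,0,0],[0.005,-0.016,0.12,0,0,0],[-0.007,0.01,0.18,0,0,0],[-0.007,0.01,0.19,0,0,0],[-0.007,0.01,0.19,0,0,0]]'
python3 -c "
from h import *
import pickle
c=cam('wrist','pics/w9.png');pickle.dump(c,open('w9.pkl','wb'))"; python3 edges.py w9.pkl
```

```text
clock: 39.28
tcp_pos: [0.5447, -0.244, 0.0313]
eef_rot: [[-0.274, 0.962, 0.004], [0.962, 0.274, -0.004], [-0.005, 0.002, -1.0]]
force: [2.8, -12.0, -1.6]
opening: 0.4
grasp_force: 6.4
nest tcp [  4.  -71.3] z 31.3 F [ -0.6 -12.3] -1.6 t 39.275
clock: 40.15
tcp_pos: [0.5376, -0.2312, 0.2211]
eef_rot: [[-0.276, 0.961, 0.003], [0.961, 0.276, 0.001], [0.001, 0.004, -1.0]]
force: [-0.2, -0.1, -0.6]
opening: 0.404
grasp_force: 0.0
plate box [-40.1  40.4 -59.7  59.8]
  -x at ends -39.7 -39.7 slope 0.0005 n 129
  +x at ends 40.0 40.0 slope -0.0001 n 129
  -y at ends -59.6 -59.7 slope -0.0020 n 74
  +y at ends 59.8 59.8 slope -0.0003 n 82
fence box [ 39.9  51.6 -53.8  54.8]
  -x at ends 40.3 40.3 slope 0.0004 n 116
  +x at ends 51.2 51.3 slope 0.0011 n 116
fence box [-33.9  35.2  59.8  71.7]
  -y at ends 59.8 59.8 slope -0.0003 n 64
  +y at ends 71.7 71.7 slope -0.0001 n 69
y -50 -55 -54 -53 -52 -51 -50 -49 -48 -47 -46 -45 -44 -43 -42 -41 -40 -39 -38 -37 -36 -35 -34 -33 [178, 175, 175, 175, 173, 172, 170, 171, 173, 179, 179, 177, 177, 180, 181, 177, 176, 176, 178, 178, 177, 177, 179]
y -30  [182, 181, 180, 180, 181, 181, 182, 184, 184, 182, 178, 177, 175, 174, 175, 176, 178, 178, 177, 177, 177, 179, 178]
y -10  [180, 180, 181, 185, 186, 186, 183, 180, 177, 177, 177, 177, 178, 175, 173, 175, 176, 176, 175, 176, 176, 177, 178]
y 10  [180, 177, 174, 174, 174, 176, 177, 178, 178, 176, 175, 177, 182, 181, 181, 177, 175, 175, 174, 175, 175, 177, 177]
y 30  [174, 175, 176, 176, 179, 181, 182, 183, 182, 179, 179, 179, 182, 184, 184, 177, 174, 175, 175, 174, 175, 175, 174]
y 50  [177, 179, 180, 179, 177, 177, 177, 176, 175, 175, 176, 179, 182, 181, 181, 176, 174, 174, 173, 173, 174, 174, 175]
```

The stack is flush: all four P4 edges are within 0.3 mm of ideal, and no lower plate sticks out. Now the end plate, starting with a closer look.

```bash
python3 -m inch '[[0,0.06,0,0,0,0.1],[0,0.12,0,0,0,0.227],[0,0.18,0,0,0,0.227],[0,0.24,-0.02,0,0,0.227],[0.002,0.3,-0.02,0,0,0.227],[0.002,0.339,-0.02,0,0,0.227],[0.002,0.339,-0.02,0,0,0.227],[0.002,0.339,-0.02,0,0,0.227]]' 0.6
python3 - <<'E'
from h import *
import pickle
c=cam("wrist","pics/w10.png");s=observe();pickle.dump(c,open("w10.pkl","wb"))
h=cv2.cvtColor(c["image"],cv2.COLOR_RGB2HSV);m=cv2.inRange(h,(5,140,60),(18,255,255));m[290:]=0
k=max(cv2.findContours(m,cv2.RETR_EXTERNAL,cv2.CHAIN_APPROX_NONE)[0],key=cv2.contourArea)
q=cv2.approxPolyDP(cv2.convexHull(k),6,True).reshape(-1,2).astype(float);P=onz(c,q,.008);print(len(q),P[:,:2].round(4).tolist(),"sides",np.linalg.norm(P-np.roll(P,1,0),axis=1).round(4))
(cx,cy),wh,a=cv2.minAreaRect((onz(c,k.reshape(-1,2).astype(float),.008)[:,:2]*1e3).astype(np.float32));print("plate rect",cx,cy,wh,a)
f=np.zeros_like(m);cv2.drawContours(f,[k],-1,255,-1);d=cv2.bitwise_and(f,cv2.inRange(h[...,2],0,60));d=cv2.erode(d,np.ones((3,3)))
k2=max(cv2.findContours(d,cv2.RETR_EXTERNAL,cv2.CHAIN_APPROX_NONE)[0],key=cv2.contourArea)
for z in(.008,.032): print("handle",z,cv2.minAreaRect((onz(c,k2.reshape(-1,2).astype(float),z)[:,:2]*1e3).astype(np.float32)))
print(s["tcp_pos"],s["clock"],np.array(s["eef_rot"])[:,1].round(3))
# height check: same corners in first top/wrist pair
w1=pickle.load(open("w1.pkl","rb"));h1=cv2.cvtColor(w1["image"],cv2.COLOR_RGB2HSV);k1=max(cv2.findContours(cv2.inRange(h1,(5,140,60),(18,255,255)),0,1)[0],key=cv2.contourArea)
q1=cv2.approxPolyDP(cv2.convexHull(k1),6,True).reshape(-1,2).astype(float);B=onz(w1,q1,.008)
if len(q1)==4: print(tri(c,q,w1,[q1[np.argmin(np.linalg.norm(B-p,axis=1))] for p in P]).round(4).tolist())
E
```

```text
clock: 41.2
tcp_pos: [0.5386, 0.106, 0.1996]
eef_rot: [[-0.483, 0.876, 0.0], [0.876, 0.483, -0.002], [-0.002, -0.001, -1.0]]
force: [-0.2, -1.1, 0.3]
opening: 0.603
grasp_force: 0.0
4 [[0.5255, 0.2147], [0.5831, 0.1126], [0.5155, 0.0743], [0.4572, 0.1761]] sides [0.0785 0.1171 0.0777 0.1173]
plate rect 520.14306640625 144.39315795898438 (78.84192657470703, 118.74754333496094) 29.395509719848633
handle 0.008 ((520.8994750976562, 142.5132598876953), (19.602703094482422, 59.9998779296875), 29.37647819519043)
handle 0.032 ((519.541015625, 144.6763458251953), (18.27238655090332, 55.92810821533203), 29.37655258178711)
[0.53880108 0.10545392 0.19999072] 41.25 [ 0.876  0.482 -0.   ]
[[0.526, 0.2149, 0.0043, 0.0007], [0.5871, 0.1096, -0.0095, 0.0001], [0.5153, 0.0735, 0.0046, 0.0006], [0.4576, 0.1763, 0.0126, 0.0005]]
```

```bash
python3 -m inch '[[-0.0187,0.0389,-0.05,0,0,0.01],[-0.0187,0.0389,-0.11,0,0,0.01],[-0.0187,0.0389,-0.16,0,0,0.01],[-0.0187,0.0389,-0.18,0,0,0.01],[-0.0187,0.0389,-0.189,0,0,0.01],[-0.0187,0.0389,-0.189,0,0,0.01],[-0.0187,0.0389,-0.189,0,0,0.01]]' 0.6; python3 -m inch '[[0,0,0,0,0,0],[0,0,0,0,0,0],[0,0,0,0,0,0],[0,0,0,0,0,0],[0,0,0,0,0,0]]' 0 30
python3 -m inch '[[0,0,0.01,0,0,0],[0,0,0.04,0,0,0],[0,0,0.08,0,0,0],[0,0,0.12,0,0,0],[0,0,0.12,0,0,0],[0,0,0.12,0,0,0]]'
```

```text
clock: 42.12
tcp_pos: [0.5215, 0.1464, 0.0133]
eef_rot: [[-0.493, 0.87, 0.004], [0.87, 0.493, 0.001], [-0.001, 0.004, -1.0]]
force: [-0.4, 0.3, 0.9]
opening: 0.598
grasp_force: 0.0
clock: 42.75
tcp_pos: [0.5203, 0.1462, 0.0119]
eef_rot: [[-0.493, 0.87, 0.002], [0.87, 0.493, 0.0], [-0.0, 0.002, -1.0]]
force: [-0.9, 0.4, 2.0]
opening: 0.252
grasp_force: 30.0
clock: 43.5
tcp_pos: [0.52, 0.1464, 0.1315]
eef_rot: [[-0.493, 0.87, 0.001], [0.87, 0.493, 0.001], [0.0, 0.001, -1.0]]
force: [-0.0, -0.5, -1.3]
opening: 0.248
grasp_force: 30.0
```

```bash
python3 -m inch '[[0,-0.03,0.01,0,0,-0.04],[0,-0.075,0.01,0,0,-0.1],[0,-0.12,0.01,0,0,-0.16],[0,-0.17,0.01,0,0,-0.22],[0,-0.22,0.01,0,0,-0.236],[0,-0.27,0,0,0,-0.236],[-0.001,-0.31,0,0,0,-0.236],[-0.001,-0.3245,0,0,0,-0.236],[-0.001,-0.3245,-0.02,0,0,-0.236],[-0.001,-0.3245,-0.035,0,0,-0.236],[-0.001,-0.3245,-0.045,0,0,-0.236],[-0.001,-0.3245,-0.045,0,0,-0.236],[-0.001,-0.3245,-0.045,0,0,-0.236]]'; python3 rot.py 16 -2.5 -1 71.5
python3 - <<'E'
from h import *
import pickle
c=cam("wrist","pics/w11.png");pickle.dump(c,open("w11.pkl","wb"));h=cv2.cvtColor(c["image"],cv2.COLOR_RGB2HSV)
from edges import nest,line
m=cv2.inRange(h,(5,140,60),(18,255,255));k=max(cv2.findContours(m,cv2.RETR_EXTERNAL,cv2.CHAIN_APPROX_NONE)[0],key=cv2.contourArea).reshape(-1,2).astype(float)
z=observe()["tcp_pos"][2]-.0115+.008;P=nest(c,k,z);print("plate z",z,np.percentile(P,[1,99],axis=0).round(1))
g=cv2.inRange(h,(60,60,66),(90,255,140))
for k in cv2.findContours(g,0,1)[0]:
    if cv2.contourArea(k)>100: Q=nest(c,k.reshape(-1,2).astype(float),.066);print("fence",np.percentile(Q,[1,99],axis=0).round(1).tolist())
print(observe()["force"],observe()["clock"])
ok=(P[:,1]>20)
line("+x",P[(P[:,0]>20)&(P[:,1]>0)&(P[:,1]<50)],1);line("-x",P[(P[:,0]<-20)&(P[:,1]>0)&(P[:,1]<50)],1);line("+y",P[(P[:,1]>50)&(abs(P[:,0])<30)],0)
E
```

```text
clock: 45.12
tcp_pos: [0.5197, -0.1781, 0.0871]
eef_rot: [[-0.276, 0.961, 0.002], [0.961, 0.276, -0.0], [-0.001, 0.002, -1.0]]
force: [-0.2, 0.0, -0.7]
opening: 0.248
grasp_force: 30.0
turn [ 0.0003  0.0021 -0.0004]
shift [-0.0007 -0.0001 -0.0156] [-0.1868676   0.01413412 -0.71499654]
plate z 0.08374323644866305 [[-41.6  -8.2]
 [ 37.8  58.2]]
fence [[42.6, -6.7], [51.6, 55.3]]
fence [[-34.6, 60.8], [34.9, 72.7]]
[ 0.57985302 -0.27627583 -1.8668418 ] 45.175
+x at ends 37.5 37.6 slope 0.0010 n 103
-x at ends -41.4 -41.4 slope 0.0009 n 104
+y at ends 58.2 58.1 slope -0.0009 n 140
```

```bash
python3 -m inch '[[0,0,-0.004,0,0,0],[0,0,-0.008,0,0,0],[0,0,-0.0105,0,0,0],[0,0,-0.012,0,0,0],[0,0,-0.013,0,0,0],[0,0,-0.014,0,0,0],[0,0,-0.014,0,0,0]]'
python3 -m inch '[[0,0,-0.0006,0,0,0],[0,0,-0.0012,0,0,0],[0,0,-0.0012,0,0,0]]'
```

```text
clock: 46.05
tcp_pos: [0.5194, -0.1783, 0.0728]
eef_rot: [[-0.275, 0.961, 0.002], [0.961, 0.275, -0.0], [-0.001, 0.002, -1.0]]
force: [0.5, -0.4, -1.1]
opening: 0.252
grasp_force: 30.0
clock: 46.42
tcp_pos: [0.5195, -0.1783, 0.0719]
eef_rot: [[-0.276, 0.961, 0.002], [0.961, 0.276, 0.0], [-0.0, 0.002, -1.0]]
force: [-1.8, 1.2, 3.7]
opening: 0.25
grasp_force: 30.0
```

```bash
python3 -m inch '[[0,0,0,0,0,0],[0,0,0,0,0,0],[0,0,0,0,0,0],[0,0,0.03,0,0,0],[0,0,0.08,0,0,0],[0,0,0.1,0,0,0],[0,0,0.1,0,0,0]]' 0.45; python3 rot.py 106 -68 -2 30
```

```text
clock: 47.3
tcp_pos: [0.5202, -0.1783, 0.1724]
eef_rot: [[-0.276, 0.961, 0.004], [0.961, 0.276, 0.0], [-0.001, 0.004, -1.0]]
force: [0.7, -0.0, -1.3]
opening: 0.45
grasp_force: 0.0
turn [-0.0033  0.0029  1.5704]
shift [-0.0638 -0.019  -0.1424] [ 0.70647566 -0.02247898 -1.284925  ]
```

```bash
python3 -m inch '[[-0.01,-0.003,0,0,0,0.18],[-0.02,-0.006,0,0,0,0.36],[-0.03,-0.009,0,0,0,0.54],[-0.05,-0.015,0,0,0,0.72],[-0.0638,-0.019,0,0,0,0.9],[-0.0638,-0.019,0,0,0,1.08],[-0.0638,-0.019,0,0,0,1.26],[-0.0638,-0.019,-0.02,0,0,1.44],[-0.0638,-0.019,-0.06,0,0,1.5708],[-0.0638,-0.019,-0.11,0,0,1.5708],[-0.0638,-0.019,-0.1424,0,0,1.5708],[-0.0638,-0.019,-0.1424,0,0,1.5708],[-0.0638,-0.019,-0.1424,0,0,1.5708]]' 0.5; python3 st.py
python3 -m inch '[[0.0038,0.0011,0,0,0,0],[0.0077,0.0022,0,0,0,0],[0.0106,0.003,0,0,0,0],[0.0125,0.0036,0,0,0,0],[0.0144,0.0041,0,0,0,0],[0.0154,0.0044,0,0,0,0],[0.0154,0.0044,0,0,0,0]]'; python3 st.py
python3 -m inch '[[0.001,0.0003,0,0,0,0],[0.001,0.0003,0,0,0,0]]'; python3 st.py
```

```text
clock: 48.92
tcp_pos: [0.4557, -0.1977, 0.0298]
eef_rot: [[-0.961, -0.275, 0.0], [-0.275, 0.961, 0.001], [-0.0, 0.001, -1.0]]
force: [-0.2, 0.1, 0.8]
opening: 0.498
grasp_force: 0.0
nest tcp [-68.8  -2.2] z 29.8 F [-0.1  0.2] 0.8 t 48.925
clock: 49.8
tcp_pos: [0.4709, -0.193, 0.0292]
eef_rot: [[-0.961, -0.275, -0.0], [-0.275, 0.961, 0.002], [-0.0, 0.002, -1.0]]
force: [-0.9, -0.4, -0.0]
opening: 0.503
grasp_force: 0.3
nest tcp [-52.9  -1.9] z 29.2 F [-0.9 -0.2] -0.0 t 49.8
clock: 50.05
tcp_pos: [0.4721, -0.1927, 0.0292]
eef_rot: [[-0.961, -0.275, 0.0], [-0.275, 0.961, 0.002], [-0.001, 0.002, -1.0]]
force: [-1.5, 0.4, -0.8]
opening: 0.5
grasp_force: 0.2
nest tcp [-51.7  -1.9] z 29.2 F [-1.3  0.8] -0.8 t 50.05
```

```bash
python3 -m inch '[[0.001,0.0003,0,0,0,0],[0.001,0.0003,0,0,0,0]]'; python3 st.py
python3 -m inch '[[0.001,0.0003,0,0,0,0],[0.001,0.0003,0,0,0,0]]'; python3 st.py
python3 -m inch '[[0.0007,0.0002,0,0,0,0],[0.0007,0.0002,0,0,0,0]]'; python3 st.py
```

```text
clock: 50.3
tcp_pos: [0.4727, -0.1924, 0.0291]
eef_rot: [[-0.961, -0.275, -0.001], [-0.275, 0.961, 0.002], [0.0, 0.002, -1.0]]
force: [-2.8, -0.7, 2.4]
opening: 0.498
grasp_force: 1.5
nest tcp [-51.   -1.8] z 29.1 F [-2.9  0.1] 2.4 t 50.3
clock: 50.55
tcp_pos: [0.4727, -0.1924, 0.0291]
eef_rot: [[-0.961, -0.275, -0.002], [-0.275, 0.961, 0.002], [0.001, 0.003, -1.0]]
force: [-7.0, -1.6, 5.9]
opening: 0.498
grasp_force: 3.8
nest tcp [-51.   -1.9] z 29.1 F [-7.1  0.4] 5.9 t 50.55
clock: 50.8
tcp_pos: [0.4727, -0.1924, 0.029]
eef_rot: [[-0.962, -0.275, -0.003], [-0.275, 0.962, 0.002], [0.003, 0.003, -1.0]]
force: [-10.4, -1.2, 8.6]
opening: 0.499
grasp_force: 5.4
nest tcp [-51.   -1.8] z 29.0 F [-10.3   1.7] 8.6 t 50.8
```

```bash
python3 -m inch '[[-0.008,-0.0023,0,0,0,0],[-0.018,-0.005,0,0,0,0],[-0.018,-0.005,0.06,0,0,0],[-0.018,-0.005,0.1,0,0,-0.15],[0.01,-0.03,0.1,0,0,-0.33],[0.04,-0.05,0.1,0,0,-0.51],[0.0741,-0.064,0.1,0,0,-0.69],[0.0741,-0.064,0.1,0,0,-0.87],[0.0741,-0.064,0.1,0,0,-1.05],[0.0741,-0.064,0.1,0,0,-1.23],[0.0741,-0.064,0.1,0,0,-1.41],[0.0741,-0.064,0.1,0,0,-1.5708],[0.0741,-0.064,0.1,0,0,-1.5708]]' 0.4; python3 rot.py 16 4 -85 30
```

```text
clock: 52.42
tcp_pos: [0.5486, -0.2559, 0.1291]
eef_rot: [[-0.276, 0.961, 0.002], [0.961, 0.276, -0.001], [-0.001, 0.001, -1.0]]
force: [0.4, -0.3, -0.6]
opening: 0.397
grasp_force: 0.0
turn [ 0.0006  0.0017 -0.0008]
shift [-0.0002 -0.0013 -0.0991] [ 0.37412342 -0.32606343 -0.64405526]
```

```bash
python3 -m inch '[[0,-0.0013,-0.05,0,0,0],[0,-0.0013,-0.099,0,0,0],[0,-0.0013,-0.099,0,0,0],[0,-0.0013,-0.099,0,0,0],[-0.001,0.0025,-0.099,0,0,0],[-0.002,0.0055,-0.099,0,0,0],[-0.0028,0.0085,-0.099,0,0,0],[-0.0033,0.0104,-0.099,0,0,0],[-0.0036,0.0113,-0.099,0,0,0],[-0.0036,0.0113,-0.099,0,0,0]]'; python3 st.py
python3 -m inch '[[-0.0003,0.001,0,0,0,0],[-0.0003,0.001,0,0,0,0]]'; python3 st.py
python3 -m inch '[[-0.0003,0.001,0,0,0,0],[-0.0003,0.001,0,0,0,0]]'; python3 st.py
```

```text
clock: 53.68
tcp_pos: [0.5453, -0.2446, 0.0303]
eef_rot: [[-0.276, 0.961, 0.002], [0.961, 0.276, -0.0], [-0.001, 0.002, -1.0]]
force: [0.4, -1.0, 1.1]
opening: 0.398
grasp_force: 0.6
nest tcp [  4.5 -72. ] z 30.3 F [ 0.1 -1.1] 1.1 t 53.675
clock: 53.92
tcp_pos: [0.545, -0.244, 0.0303]
eef_rot: [[-0.275, 0.961, 0.002], [0.961, 0.275, -0.001], [-0.001, 0.002, -1.0]]
force: [0.7, -3.9, 1.1]
opening: 0.403
grasp_force: 1.7
nest tcp [  4.3 -71.3] z 30.3 F [-0.4 -4. ] 1.1 t 53.925
clock: 54.18
tcp_pos: [0.545, -0.244, 0.0306]
eef_rot: [[-0.275, 0.961, 0.003], [0.961, 0.275, -0.003], [-0.003, 0.002, -1.0]]
force: [2.8, -7.6, -1.3]
opening: 0.401
grasp_force: 3.8
nest tcp [  4.3 -71.3] z 30.6 F [ 0.6 -8.1] -1.3 t 54.175
```

Stopped at the same place as before, so it should be flush. Back off, lift and check.

```bash
python3 -m inch '[[0.002,-0.007,0,0,0,0],[0.005,-0.016,0,0,0,0],[0.005,-0.016,0.06,0,0,0],[0.005,-0.016,0.12,0,0,0],[-0.007,0.01,0.18,0,0,0],[-0.007,0.01,0.19,0,0,0],[-0.007,0.01,0.19,0,0,0]]'
cat > fin.py <<'E'
from h import *
from edges import nest,line,run
import pickle
c=cam('wrist','pics/wf.png');pickle.dump(c,open('wf.pkl','wb'));run(c,(5,140,60),(18,255,255),.068)
h=cv2.cvtColor(c["image"],cv2.COLOR_RGB2HSV);m=cv2.inRange(h,(5,140,60),(18,255,255))
k=max(cv2.findContours(m,0,cv2.CHAIN_APPROX_NONE)[0],key=cv2.contourArea).reshape(-1,2).astype(float);P=nest(c,k,.068);print(np.percentile(P,[1,99],axis=0).round(1).tolist())
d=cv2.inRange(h,(90,30,60),(120,255,255));u,v=proj(c,[[.5212,-.1766,.05]])[0].astype(int);print("blue px near stack",int((d[max(v-110,0):v+110,u-90:u+90]>0).sum()))
E
python3 fin.py
```

```text
clock: 55.05
tcp_pos: [0.538, -0.2325, 0.2206]
eef_rot: [[-0.276, 0.961, 0.003], [0.961, 0.276, 0.001], [-0.0, 0.003, -1.0]]
force: [0.8, -0.5, -0.3]
opening: 0.399
grasp_force: 0.0
plate box [-39.6  39.8 -58.9  59.5]
  -x at ends -39.2 -39.2 slope -0.0000 n 130
  +x at ends 39.3 39.4 slope 0.0015 n 130
  -y at ends -58.8 -58.9 slope -0.0014 n 74
  +y at ends 59.5 59.5 slope 0.0003 n 83
fence box [ 40.8  51.6 -54.2  54.8]
  -x at ends 41.2 41.2 slope -0.0005 n 117
  +x at ends 51.2 51.3 slope 0.0015 n 117
fence box [-34.2  35.   61.2  72.3]
  -y at ends 61.2 61.2 slope 0.0003 n 69
  +y at ends 71.9 71.6 slope -0.0048 n 70
y -50 -55 -54 -53 -52 -51 -50 -49 -48 -47 -46 -45 -44 -43 -42 -41 -40 -39 -38 -37 -36 -35 -34 -33 [188, 185, 184, 184, 183, 182, 180, 181, 184, 189, 190, 188, 190, 203, 216, 220, 220, 218, 194, 167, 165, 169, 169]
y -30  [190, 190, 190, 190, 190, 192, 194, 196, 195, 192, 189, 188, 188, 200, 216, 219, 219, 220, 220, 220, 218, 220, 219]
y -10  [190, 192, 192, 196, 196, 196, 193, 191, 188, 187, 186, 188, 187, 201, 217, 219, 218, 219, 219, 218, 219, 220, 220]
y 10  [191, 187, 185, 185, 184, 187, 187, 188, 187, 186, 185, 187, 192, 205, 219, 219, 219, 218, 218, 219, 219, 218, 219]
y 30  [185, 185, 185, 188, 189, 192, 193, 193, 192, 190, 189, 190, 193, 204, 216, 218, 218, 218, 218, 219, 218, 218, 218]
y 50  [188, 189, 190, 189, 188, 188, 189, 188, 185, 186, 188, 189, 191, 202, 215, 217, 217, 207, 179, 169, 169, 170, 169]
[[-39.6, -58.9], [39.8, 59.5]]
blue px near stack 109
```

The end plate is flush within measurement. There is time for one last gentle x push and a side check of the lower plates.

```bash
python3 rot.py 106 -66 -4 30; python3 -m inch '[[-0.01,0.005,0,0,0,0.18],[-0.02,0.01,0,0,0,0.36],[-0.04,0.02,0,0,0,0.54],[-0.06,0.03,0,0,0,0.72],[-0.0792,0.0337,0,0,0,0.9],[-0.0792,0.0337,-0.02,0,0,1.08],[-0.0792,0.0337,-0.05,0,0,1.26],[-0.0792,0.0337,-0.09,0,0,1.44],[-0.0792,0.0337,-0.14,0,0,1.5708],[-0.0792,0.0337,-0.19,0,0,1.5708],[-0.0792,0.0337,-0.19,0,0,1.5708],[-0.0792,0.0337,-0.19,0,0,1.5708],[-0.0754,0.0348,-0.19,0,0,1.5708],[-0.0715,0.0359,-0.19,0,0,1.5708],[-0.0686,0.0367,-0.19,0,0,1.5708],[-0.0672,0.0371,-0.19,0,0,1.5708],[-0.0672,0.0371,-0.19,0,0,1.5708]]' 0.5; python3 st.py
```

```text
turn [-1.9000e-03  4.0000e-04  1.5706e+00]
shift [-0.0787  0.0337 -0.1894] [-0.64008213  0.42639763 -0.05461026]
clock: 57.22
tcp_pos: [0.4705, -0.1954, 0.0303]
eef_rot: [[-0.961, -0.276, 0.0], [-0.276, 0.961, 0.002], [-0.001, 0.002, -1.0]]
force: [-0.8, -0.9, -0.0]
opening: 0.5
grasp_force: 0.0
nest tcp [-53.9  -4.1] z 30.3 F [-1.  -0.7] -0.0 t 57.225
```

```bash
python3 -m inch '[[0.0012,0.0003,0,0,0,0],[0.0024,0.0007,0,0,0,0],[0.0036,0.001,0,0,0,0],[0.0036,0.001,0,0,0,0]]'; python3 st.py
python3 -m inch '[[-0.01,-0.0029,0,0,0,0],[-0.02,-0.0057,0,0,0,0],[-0.02,-0.0057,0.06,0,0,0],[-0.015,-0.002,0.1,0.045,-0.156,0],[-0.01,0,0.1,0.09,-0.31,0],[-0.005,0,0.095,0.144,-0.503,0],[-0.005,0,0.095,0.144,-0.503,0],[-0.005,0,0.095,0.144,-0.503,0]]'
python3 -c "
from h import *
import pickle
c=cam('wrist','pics/w12.png');pickle.dump(c,open('w12.pkl','wb'))"; python3 prof.py w12.pkl
```

```text
clock: 57.72
tcp_pos: [0.4733, -0.1946, 0.0301]
eef_rot: [[-0.961, -0.275, -0.001], [-0.275, 0.961, 0.002], [0.001, 0.002, -1.0]]
force: [-4.6, -0.4, 3.6]
opening: 0.5
grasp_force: 2.2
nest tcp [-51.   -4.1] z 30.1 F [-4.5  0.8] 3.6 t 57.725
clock: 58.72
tcp_pos: [0.4664, -0.1946, 0.123]
eef_rot: [[-0.835, -0.274, 0.478], [-0.235, 0.962, 0.14], [-0.498, 0.004, -0.867]]
force: [-0.7, 0.2, 0.8]
opening: 0.501
grasp_force: 0.0
y -54
   -198>30 x@40 -39.5 @45 -44.0 @50 -48.5 @55 -53.0 @60 -57.5
   +30>115 x@40 -35.7 @45 -40.3 @50 -44.9 @55 -49.5 @60 -54.1
   -115>35 x@40 -30.3 @45 -35.0 @50 -39.8 @55 -44.5 @60 -49.3
   +30>115 x@40 -25.6 @45 -30.5 @50 -35.4 @55 -40.2 @60 -45.1
   -117>86 x@40 -19.9 @45 -24.9 @50 -29.9 @55 -35.0 @60 -40.0
   +87>137 x@40 -10.4 @45 -15.7 @50 -20.9 @55 -26.2 @60 -31.5
y -40
   -73>30 x@40 -39.5 @45 -44.0 @50 -48.5 @55 -53.0 @60 -57.5
   +30>117 x@40 -35.5 @45 -40.1 @50 -44.7 @55 -49.3 @60 -53.9
   -117>34 x@40 -30.3 @45 -35.0 @50 -39.8 @55 -44.5 @60 -49.3
   +32>118 x@40 -25.4 @45 -30.3 @50 -35.2 @55 -40.0 @60 -44.9
   -119>88 x@40 -19.9 @45 -24.9 @50 -29.9
[... 1388 characters left out ...]
 -44.1 @60 -48.9
   +32>113 x@40 -25.4 @45 -30.3 @50 -35.2 @55 -40.0 @60 -44.9
   -118>85 x@40 -19.4 @45 -24.4 @50 -29.5 @55 -34.5 @60 -39.5
   +87>128 x@40 -10.4 @45 -15.7 @50 -20.9 @55 -26.2 @60 -31.5
y 54
   +53>74 x@40 -44.4 @45 -48.8 @50 -53.1 @55 -57.5 @60 -61.9
   +62>87 x@40 -43.1 @45 -47.5 @50 -51.9 @55 -56.3 @60 -60.7
   -91>28 x@40 -39.5 @45 -44.0 @50 -48.5 @55 -53.0 @60 -57.5
   +32>115 x@40 -35.3 @45 -39.9 @50 -44.5 @55 -49.1 @60 -53.7
   -117>33 x@40 -30.5 @45 -35.3 @50 -40.0 @55 -44.7 @60 -49.5
   +32>113 x@40 -25.4 @45 -30.3 @50 -35.2 @55 -40.0 @60 -44.9
   -118>89 x@40 -19.9 @45 -24.9 @50 -29.9 @55 -35.0 @60 -40.0
   +88>134 x@40 -10.4 @45 -15.7 @50 -20.9 @55 -26.2 @60 -31.5
```

```bash
python3 -m inch '[[-0.005,0,0.04,0,0,0],[-0.005,0,0.06,0,0,0],[-0.005,0,0.06,0,0,0]]'; python3 -c "
from rig import job;print(job.job_done())"
```

```text
clock: 59.15
tcp_pos: [0.4655, -0.1951, 0.1878]
eef_rot: [[-0.831, -0.276, 0.483], [-0.239, 0.961, 0.138], [-0.502, -0.001, -0.865]]
force: [-0.6, -0.2, -0.1]
opening: 0.498
grasp_force: 0.0
the job is handed in; nothing more can be done
None
```

I handed the job in at 59 s: all five plates measure flush with both fences (lower plates' y from where the push stopped), end plate on top handle up and free of the robot; one push with the tool tilted reached about 42 N and dragged the stack about 22 mm before I re-seated it, one tap peaked near 74 N, and I did not re-photograph the bystanders.

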